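# Refit the feed roller of a tray labeller

### The job

Pick up the steel axle by its black square grip, push it gently through the roller lying in the white cradle until the collar is up against the roller, and carry the roller on the axle to the labeller. Lower the axle into the two slotted arms until you feel it rest in both slots, with the grip towards the robot's right, and only then let go gently; the roller must still be up against the collar (no more than about 3 mm of gap). Never touch the rubber roller with the gripper, press nothing hard, and leave the punnet, jar and wrench where they are.

Things in the scene. Friction and masses are not known exactly. Their poses are not given: they have to be found in the camera images.
- axle_grip (a point): Centre of the black grip of the steel axle, which lies level along its y; +y runs to the free tip. Grip 16 x 16 mm square, 70 mm long (y +-35 mm from here), flats facing x and z. On along +y from here: to 53 mm a neck of 10 mm diameter, 53-59 collar of 24 mm diameter, 59-158 rod of 10 mm diameter, blunt 8 mm diameter tip ending at 159.5
- axle_collar (a point): Point on the axle's axis at the collar face that looks to the tip, 59 mm along +y from axle_grip; same axes. A seated roller's end face lies here, its centre 30 mm farther along +y
- axle: The whole axle, 0.14 kg; origin and axes as axle_collar. At the start it lies in a low white fixed rest, axis 30 mm above the table, in two slotted plates (under the neck and near the tip) that reach 48 mm high; lift it straight up
- roller_center (a point): Centre of the black rubber roller: hollow cylinder 60 mm long, 56 mm outer diameter, straight open bore of 13 mm diameter along its y, no chamfer. x and z may be turned about the bore. Enter from its -y end, moving to +y
- roller: The whole roller, about 0.16 kg (varies); origin and axes as roller_center. It lies level in a fixed white V cradle (90 mm wide, at most 60 mm high), bore axis 60 mm above the table, +y end within 3 mm of an end stop that has a 22 mm gap for the axle's tip. It lifts straight up and out
- stand_base (a point): Point on the table under the labeller's white base (x +-55, y -85 to +135 mm, fixed; 85 mm high housing beyond y = 87), z up. Two upright arms, 6 mm thick, at y = -45 and +50 mm, each with an open-topped slot 13 mm wide at x = 0, flared above. The axle rests in both along this y, tip to +y, axle_collar at x = 0, y = -30 mm (neck in the -y arm, rod in the +y arm)
- stand: The whole labeller; origin and axes as stand_base. Its two arms share a yoke whose height was set by hand and is not measured: the resting axle's axis lies 84 to 116 mm above the table; the arms reach about 19 mm above that axis. The yoke is clamped (slips only above 60 N)
- punnet_center (a point): Bystander: centre of a black tray of greens, 100 x 140 x 45 mm
- jar_center (a point): Bystander: centre of an upright glass jar, 64 mm diameter, 90 mm high
- wrench: Bystander: wrench lying flat on the table, origin on its underside

How it is judged (in metres and radians):
On the way, in this order (a step that is already met when the one before it is completed fails the run):
1. the held axle is through the roller, collar up against it (y of roller_center in the frame of axle_collar between 0.027 and 0.034 m and x of roller_center in the frame of axle_collar between -0.004 and 0.004 m and z of roller_center in the frame of axle_collar between -0.004 and 0.004 m and angle between the y axis of axle_collar and the y axis of roller_center, either way round below 0.08 rad and contact force between the fingers and axle above 1 N), for 0.1 s.
2. the roller is carried clear of its cradle on the held axle (height (world z) of roller_center above 0.085 m and y of roller_center in the frame of axle_collar between 0.02 and 0.06 m and contact force between the fingers and axle above 1 N), for 0.2 s.
3. the axle rests in both slots while still held (x of axle_collar in the frame of stand_base between -0.004 and 0.004 m and y of axle_collar in the frame of stand_base between -0.038 and -0.022 m and z of axle_collar in the frame of stand_base between 0.075 and 0.125 m and angle between the y axis of axle_collar and the y axis of stand_base, either way round below 0.05 rad and y of axle_grip in the frame of stand_base below -0.05 m and contact force between axle and stand above 0.5 N and contact force between the fingers and axle above 1 N), for 0.1 s.
At the end, for the whole second after the job is handed in: The axle, released and at rest, lies in both slots of the labeller's arms: in line with them within 0.05 rad, its collar face within 4 mm sideways and 8 mm lengthways of its place, grip to the robot's right; the roller is on it with at most 4 mm between its end and the collar (y of roller_center in the frame of axle_collar between 0.027 and 0.034 m and x of roller_center in the frame of axle_collar between -0.004 and 0.004 m and z of roller_center in the frame of axle_collar between -0.004 and 0.004 m and angle between the y axis of axle_collar and the y axis of roller_center, either way round below 0.08 rad and x of axle_collar in the frame of stand_base between -0.004 and 0.004 m and y of axle_collar in the frame of stand_base between -0.038 and -0.022 m and z of axle_collar in the frame of stand_base between 0.075 and 0.125 m and angle between the y axis of axle_collar and the y axis of stand_base, either way round below 0.05 rad and y of axle_grip in the frame of stand_base below -0.05 m and contact force between axle and stand above 0.5 N and linear speed of each of axle, roller below 0.02 m/s); the robot touches nothing.
It fails at once if the gripper touches the rubber roller (contact force between the fingers and roller above 1 N).
It fails at once if the axle is pressed hard into the labeller (contact force between axle and stand above 30 N).
It fails at once if the axle is pushed hard against the roller (contact force between axle and roller above 40 N).
It fails at once if the punnet, jar or wrench is disturbed (distance of any of punnet_center, jar_center, wrench from where it was at the start of the episode above 0.02 m).
It also fails if it takes over 53 s, if anything falls off the work surface, if the arm or the gripper's body presses on something with over 40 N, if the wrist force passes 120 N, or if a joint passes its speed limit or range.

### The arm

A 6-joint arm with a two-finger parallel gripper is mounted at the origin on the work surface. World frame = base frame: x ahead of the robot, y to its left, z up, the work surface at z = 0. Lengths are in m, angles in degrees, forces in N, time in s.
With the tool pointing down it reaches from about 0.275 to 0.85 m from the base axis. Payload 5.2 kg.
Tool frame: the origin (TCP) lies at the very end of the fingers, on their centre line; the grasp point (between the pads) lies 19 mm behind it; x points along the fingers, y is the direction in which the jaws open and shut, and the axes are right-handed (so a half turn about x gives the same grasp; the last joint's range is limited). The gripper opens to 85 mm and grips with 20 to 120 N. Pads are 22 mm wide; open, the fingers measure 114 mm over their backs; the gripper's body (76 mm by 85 mm) begins 54 mm behind the grasp point. The pads swing forward as they close: fully open they stand 13 mm farther back than shut.
Start: joints at [65.157, 14.817, 87.949, -0, 77.235, -11.62], TCP at [0.126, 0.535, 0.231] pointing down, gripper open.
Joint ranges: [-179.93, 179.93], [-52.35, 119.4], [10.71, 147.94], [-69.91, 249.91], [12.55, 155.21], [-178.61, 178.61]. Speed limits (degrees/s): [147.25, 147.25, 180, 180, 180, 180].

### API

Orientations are given as [roll, pitch, yaw] about the fixed x, y, z axes, in that order (R = Rz(yaw) Ry(pitch) Rx(roll)).
In Python, from plant import bot gives the robot as it stands.
- The arm moves only by the tool jog_arm, never from a script. Its argument "plan" is text: rows parted by semicolons, each of 7 numbers parted by spaces: the turn, a rotation vector about the tool's x, y, z in units of 0.5 rad (1.0 is 0.5 rad), then the shift along the tool's x, y, z in units of 0.1 m (1.0 is 0.1 m), then the closure, from -1 (fully open) to 1 (shut), so that 0 is half open. A call has 1 to 10 rows; each row is the pose to reach, as a shift and turn from the pose commanded when the call began, along the tool's axes at that moment; what a row does not reach only later rows make up. A row lasts 1/12 s, in which the tool goes at most 41.7 mm and 7.16 degrees, less where a joint would pass 70% of its speed; a pose out of reach is approached as far as the arm can. A call with a number of a shift or a turn outside -1 to 1 is refused whole. A call with a gripper value outside its range is refused whole. The fingers move at their own pace and stop on an object; "squeeze" is the grip in N (left out, the last holds). Time passes only in rows, so rows that repeat a pose let the fingers close. It gives the time, the measured TCP pose, the force and the opening at its end, in the units of the state.
- bot.sense(): the state, without advancing time (a new reading comes with each control period).
- bot.snapshot(name): name is "side" or "top" or "wrist"; returns a dict with "color" (480x640x3 uint8, red, green, blue), "range_z" (480x640 float32, m along the optical axis (not along the pixel's ray), 0 where there is no reading), "fov_y" (degrees; the focal length in pixels is half the picture's height over the tangent of half this angle, whatever the lens; pixels are square), "cx", "cy" (the principal point, pixels), "rvec" (rotation vector, rad) and "tvec" (3), from world to camera coordinates, as OpenCV has them. Camera axes: x right, y down, z forward; pixel columns grow to the right and rows downward; lengths in m; the calibration is good to about 2 mm. A picture is of the moment at which its call begins.
- bot.sign_off(): hands the job in, once; it reports no verdict.
The state is a dict: "time_s": time; "joints": joint angles; "qd": joint speeds; "tau": joint torques, N m; "position": TCP position; "orientation": TCP orientation; "wrist_force": force on the tool from outside, world axes, zero at the start; "moment": the same for the moment, N m; "grip_width": finger opening in m.
Only numpy, scipy, OpenCV 4.12 (cv2) and the standard library are available. Lean on these libraries where they do the work, as an engineer would, in place of code of your own. Each camera call takes 0.05 s, during which the arm holds its last target.

## Working session

There is one attempt and no reset: what is moved stays moved. The work goes in short steps, Python scripts to look and compute and a tool call to move; the robot and the scene stay as the last step left them, time stands still between calls to the robot, and variables do not carry over. Pictures are saved under pics/ and viewed, and the job is handed in when it is done.

Besides the shell and the picture viewer there is one more tool, called after "Call:" as name(argument=value, ...) on one line, values as JSON. jog_arm: Moves the arm, as the interface text tells. Shifts and turns lie within -1 to 1; 1 stands for 0.1 m of shift or 0.5 rad of turn. Its arguments: {"type":"object","properties":{"plan":{"type":"string"},"squeeze":{"type":"number"}},"required":["plan"]}

```bash
ls; mkdir -p pics; cat > h.py <<'E'
import numpy as np, cv2, pickle
from plant import bot
def snap(n):
    s=bot.snapshot(n); s['color']=np.array(s['color']); s['range_z']=np.array(s['range_z'])
    return s
def K(s):
    f=240/np.tan(np.radians(s['fov_y'])/2); return f
def pts(s):
    f=K(s); v,u=np.mgrid[0:480,0:640]; z=s['range_z']
    c=np.stack([(u-s['cx'])/f*z,(v-s['cy'])/f*z,z],-1)
    R=cv2.Rodrigues(np.array(s['rvec'],float))[0]; t=np.array(s['tvec'],float).ravel()
    w=(c-t)@R; w[z==0]=np.nan
    return w
def ray(s,u,v,h):
    f=K(s);R=cv2.Rodrigues(np.array(s['rvec'],float))[0]; t=np.array(s['tvec'],float).ravel()
    o=-R.T@t; d=R.T@np.array([(u-s['cx'])/f,(v-s['cy'])/f,1.]); return o+d*(h-o[2])/d[2]
def proj(s,p):
    f=K(s);R=cv2.Rodrigues(np.array(s['rvec'],float))[0]; t=np.array(s['tvec'],float).ravel()
    c=np.asarray(p)@R.T+t; return np.stack([c[...,0]/c[...,2]*f+s['cx'],c[...,1]/c[...,2]*f+s['cy']],-1)
def save(n,im): cv2.imwrite('pics/'+n+'.png',im[...,::-1])
E
python3 - <<'E'
from h import *
print(bot.sense())
for n in ['side','top','wrist']:
    s=snap(n); pickle.dump(s,open(n+'0.pkl','wb')); save(n+'0',s['color'])
    print(n,s['fov_y'],s['cx'],s['cy'],s['rvec'],s['tvec'])
E
```

```text
pics
{'time_s': 0.0, 'joints': array([ 6.51574414e+01,  1.48587607e+01,  8.80113025e+01,  9.55652248e-04,
        7.72341610e+01, -1.16204241e+01]), 'qd': array([-0.03174793, -0.05184373,  0.00634069,  0.06608655, -0.0035788 ,
        0.03122265]), 'tau': array([ 4.09478425e-04, -4.46040308e+01, -2.90567136e+01, -3.20655545e-04,
        1.19366456e-02, -8.18556691e-05]), 'position': array([0.12555412, 0.53493875, 0.2304778 ]), 'orientation': array([-102.13256919,   89.8957717 , -115.35491575]), 'wrist_force': array([0.26640768, 0.52867635, 0.42346227]), 'moment': array([ 0.00205657,  0.01454056, -0.05623112]), 'grip_width': 0.08517581375376039}
side 43.71379711981042 312.42054135582634 249.60649819247635 [ 2.10497603 -0.27026554  0.13628708] [-0.55837947  0.11970687  1.43792984]
top 50.334951655926815 311.00635584285 241.67693638962143 [ 2.15837706 -2.098977    0.19428831] [-0.02840025  0.57802616  1.20796488]
wrist 64.89846605476976 320.49084832096014 239.27155891403788 [-2.25439947 -1.78673096 -0.28429469] [-0.54854097 -0.04158342  0.38195378]
```

View pics/top0.png

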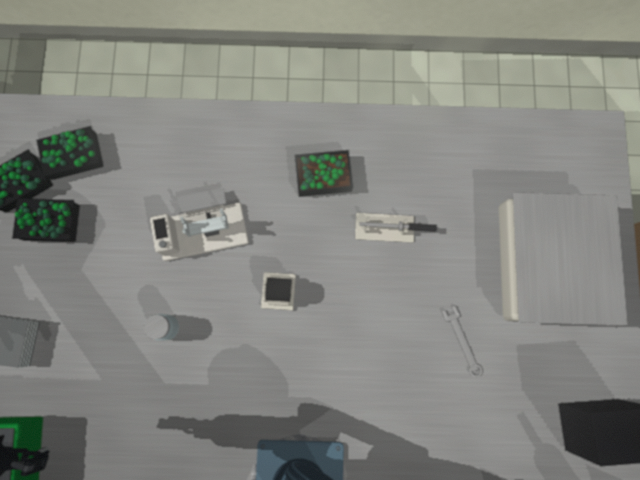

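View pics/side0.png

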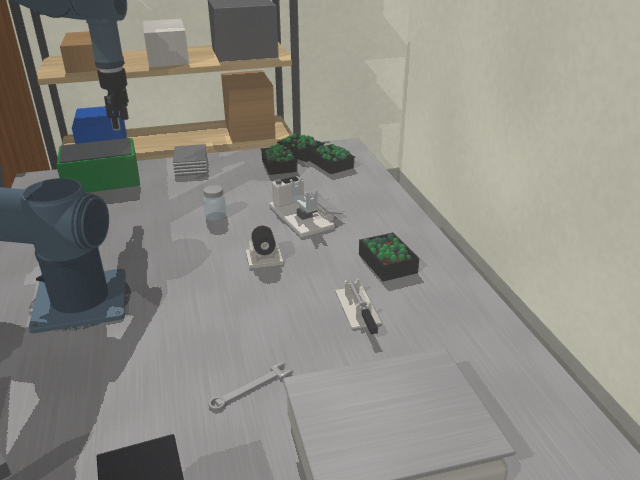

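View pics/wrist0.png

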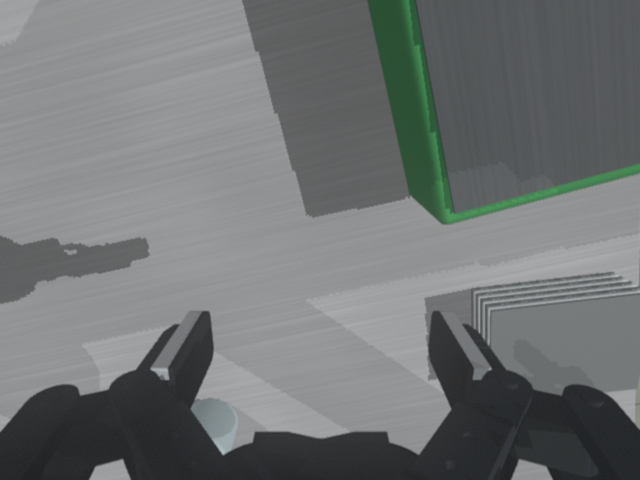

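Top view: labeller at (200,230), axle and rest at (400,228) with the grip on the right, roller in cradle at (279,290), punnet (323,172), jar (160,327), wrench (462,340). I'll measure coarsely from this view first.

```bash
python3 - <<'E'
from h import *
s=pickle.load(open('top0.pkl','rb')); w=pts(s)
for n in ['top','side','wrist']:
    q=pickle.load(open(n+'0.pkl','rb'));R=cv2.Rodrigues(np.array(q['rvec'],float))[0]
    print(n,'cam pos',(-R.T@np.array(q['tvec']).ravel()).round(3),'fwd',R[2].round(3),'right',R[0].round(3))
def box(n,a):
    u0,v0,u1,v1=a; p=w[v0:v1,u0:u1].reshape(-1,3); p=p[p[:,2]>0.012]
    print(n,len(p),np.nanmin(p,0).round(3),np.nanmax(p,0).round(3))
box('lab',(140,190,255,265)); box('axle',(345,205,450,250)); box('cradle',(255,265,303,315)); box('punnet',(290,145,358,200)); box('jar',(140,310,190,345));box('wr',(435,300,490,380))
print('table',np.nanmedian(w[350:370,380:420,2]))
# dark grip
hsv=cv2.cvtColor(s['color'],cv2.COLOR_RGB2HSV)
m=(hsv[...,2]<60)&(w[...,2]>0.02); sub=np.zeros_like(m); sub[215:245,400:450]=m[215:245,400:450]
v,u=np.nonzero(sub); P=w[v,u]; print('grip',P.mean(0),P.min(0),P.max(0), cv2.minAreaRect(P[:,:2].astype(np.float32)))
sub=np.zeros_like(m); sub[265:315,255:303]=m[265:315,255:303]
v,u=np.nonzero(sub); P=w[v,u]; print('roll',P.mean(0),P.min(0),P.max(0), cv2.minAreaRect(P[:,:2].astype(np.float32)))
def crop(n,a,k,im=s['color']):
    u0,v0,u1,v1=a; save(n,cv2.resize(im[v0:v1,u0:u1],None,fx=k,fy=k,interpolation=cv2.INTER_CUBIC))
crop('topcrop',(140,180,300,300),5)
crop('topcrop2',(255,200,455,320),4)
q=pickle.load(open('side0.pkl','rb'))
crop('sidecrop',(190,160,400,340),3.8,q['color'])
E
```

```text
top cam pos [ 0.354 -0.012  1.292] fwd [ 0.178 -0.    -0.984] right [ 0.027 -1.     0.005]
side cam pos [ 0.263 -1.269  0.846] fwd [ 0.205  0.828 -0.521] right [ 0.969 -0.247 -0.011]
wrist cam pos [0.048 0.553 0.374] fwd [ 0.305 -0.074 -0.95 ] right [ 0.229  0.973 -0.003]
lab 4294 [0.528 0.148 0.012] [0.714 0.378 0.12 ]
axle 516 [ 0.613 -0.326  0.012] [ 0.661 -0.135  0.051]
cradle 884 [0.415 0.025 0.012] [0.505 0.106 0.091]
punnet 2239 [ 0.707 -0.115  0.012] [0.823 0.035 0.061]
jar 727 [0.33  0.309 0.012] [0.394 0.368 0.094]
wr 3 [ 0.274 -0.413  0.012] [ 0.408 -0.37   0.013]
table -0.0016698842526575671
grip [ 0.62611417 -0.2912069   0.03662791] [ 0.61978403 -0.32315624  0.02910536] [ 0.63295594 -0.25986452  0.04513017] ((0.6260867118835449, -0.29152363538742065), (0.0631147101521492, 0.01248935703188181), 88.21974182128906)
roll [0.45671375 0.06309448 0.08169284] [0.43298655 0.03515712 0.06551547] [0.48137343 0.08886144 0.09052532] ((0.4573446214199066, 0.06242765486240387), (0.0533415824174881, 0.04752254858613014), 88.31861877441406)
```

View pics/topcrop.png

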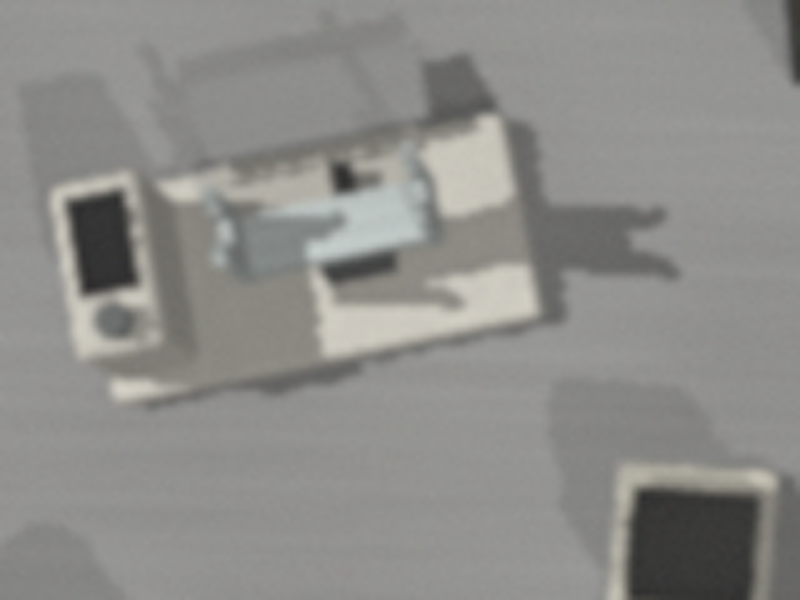

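View pics/sidecrop.png

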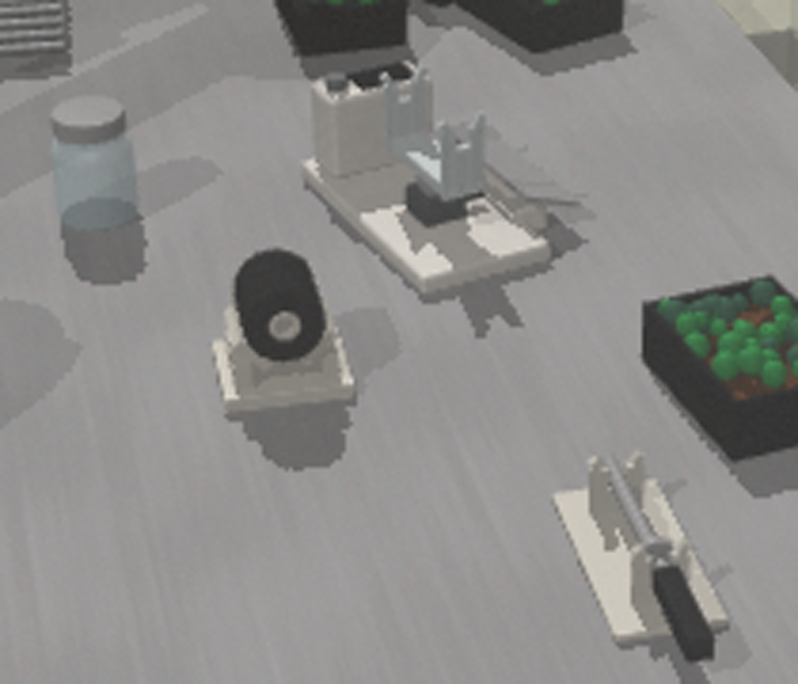

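View pics/topcrop2.png

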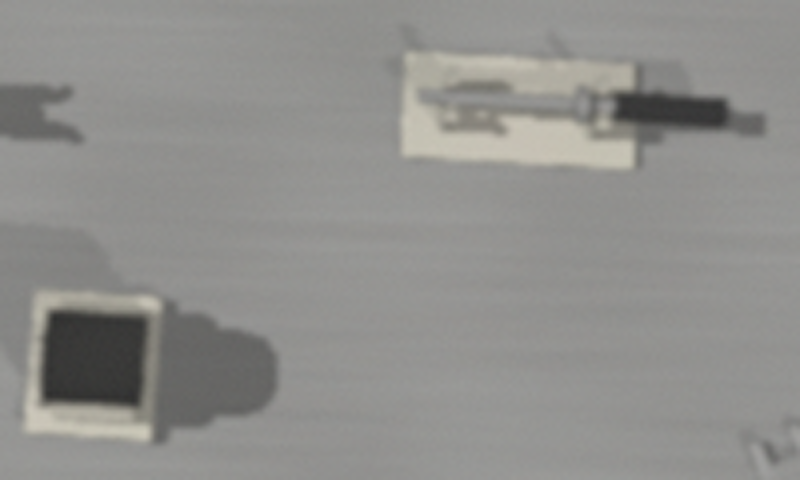

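```bash
cat >> h.py <<'E'
from scipy.spatial.transform import Rotation as Ro
def Rtool(o): return Ro.from_euler('xyz',o,degrees=True).as_matrix()
def Rdown(az):
    # tool x down, tool -/+z toward camera azimuth az (deg) ; sign set by SZ
    a=np.radians(az); x=np.array([0,0,-1.]); z=SZ*np.array([np.cos(a),np.sin(a),0]); return np.stack([x,np.cross(z,x),z],1)
SZ=1
def plan(wps,p=None,R=None):
    st=bot.sense()
    if p is None: p=np.array(st['position']);R=Rtool(st['orientation'])
    for pos,az in wps:
        T=Rdown(az); pos=np.array(pos,float)
        for _ in range(8):
            rv=Ro.from_matrix(R.T@T).as_rotvec()/0.5; sh=R.T@(pos-p)/0.1
            if np.abs(sh).max()<0.002 and np.abs(rv).max()<0.004: break
            k=min(1,1/max(1e-9,np.abs(sh).max())); kr=min(1,1/max(1e-9,np.abs(rv).max()))
            sh=(sh*k).round(3); rv=(rv*kr).round(3)
            n=int(np.ceil(max(np.linalg.norm(sh)*100/41.7,np.degrees(np.linalg.norm(rv)*.5)/7.16)))
            p=p+R@sh*0.1; R=R@Ro.from_rotvec(rv*.5).as_matrix()
            print('rows>=%d:'%n,*rv,*sh,' ->',p.round(4))
        print('--')
E
python3 - <<'E'
from h import *
st=bot.sense(); R=Rtool(st['orientation']); print(R.round(3))
plan([((0.60,0.21,0.23),100)])
E
```

```text
[[-0.001  0.229  0.973]
 [-0.001  0.973 -0.229]
 [-1.    -0.001 -0.   ]]
rows>=5: -1.0 -0.001 0.0 0.002 -0.388 1.0  -> [0.2141 0.4744 0.2305]
rows>=5: -1.0 -0.001 0.0 0.002 -1.0 0.844  -> [0.3221 0.4005 0.2304]
rows>=5: -1.0 -0.001 0.001 0.002 -1.0 0.204  -> [0.4063 0.3428 0.2303]
rows>=4: -0.952 -0.001 0.0 0.002 -1.0 -0.309  -> [0.4926 0.2836 0.2301]
rows>=4: -0.0 0.0 0.0 0.001 -0.93 -0.911  -> [0.6  0.21 0.23]
--
```

```bash
sed -i 's/^SZ=1/SZ=-1/' h.py; python3 - <<'E'
from h import *
plan([((0.60,0.21,0.23),100)])
E
```

```text
rows>=5: 1.0 0.0 0.001 0.002 -0.388 1.0  -> [0.2141 0.4744 0.2305]
rows>=5: 1.0 0.001 0.001 0.001 0.131 1.0  -> [0.2973 0.4174 0.2304]
rows>=3: 0.331 0.0 0.0 0.001 0.729 1.0  -> [0.3994 0.3475 0.2303]
rows>=4: -0.0 0.0 0.0 0.002 1.0 0.98  -> [0.5149 0.2683 0.2301]
rows>=3: -0.0 0.0 0.0 0.001 0.737 0.722  -> [0.6  0.21 0.23]
--
```

Call:
jog_arm(plan="1 0 0 0 -0.39 1 -1;1 0 0 0 -0.39 1 -1;1 0 0 0 -0.39 1 -1;1 0 0 0 -0.39 1 -1;1 0 0 0 -0.39 1 -1", squeeze=100)

```text
time_s: 0.57
position: [0.2154, 0.4737, 0.2311]
orientation: [-86.4, 90.0, -128.7]
wrist_force: [-0.1, -0.4, -0.2]
grip_width: 0.0852
```

Call:
jog_arm(plan="1 0 0 0 0.13 1 -1;1 0 0 0 0.13 1 -1;1 0 0 0 0.13 1 -1;1 0 0 0 0.13 1 -1;1 0 0 0 0.13 1 -1")

```text
time_s: 0.98
position: [0.2978, 0.4172, 0.2311]
orientation: [-97.2, 90.0, -167.9]
wrist_force: [0.1, -0.5, 0.4]
grip_width: 0.0855
```

Call:
jog_arm(plan="0.33 0 0 0 0.73 1 -1;0.33 0 0 0 0.73 1 -1;0.33 0 0 0 0.73 1 -1;0.33 0 0 0 0.73 1 -1")

```text
time_s: 1.32
position: [0.4042, 0.345, 0.2311]
orientation: [51.1, 89.8, -28.6]
wrist_force: [0.1, 0.6, 0.1]
grip_width: 0.0853
```

Call:
jog_arm(plan="0 0 0 0 1 0.98 -1;0 0 0 0 1 0.98 -1;0 0 0 0 1 0.98 -1;0 0 0 0 1 0.98 -1")

```text
time_s: 1.65
position: [0.5184, 0.2666, 0.2309]
orientation: [48.4, 89.9, -31.3]
wrist_force: [-0.8, 0.4, -0.0]
grip_width: 0.0851
```

Call:
jog_arm(plan="0 0 0 0 0.73 0.72 -1;0 0 0 0 0.73 0.72 -1;0 0 0 0 0.73 0.72 -1;0 0 0 0 0.73 0.72 -1;0 0 0 0 0.73 0.72 -1")

```text
time_s: 2.07
position: [0.5993, 0.2108, 0.2304]
orientation: [-113.5, 89.9, 166.7]
wrist_force: [0.3, -0.1, -0.6]
grip_width: 0.0855
```

```bash
python3 - <<'E'
from h import *
st=bot.sense(); print(st['time_s'],st['position'],st['joints'].round(1)); print(Rtool(st['orientation']).round(3))
s=snap('wrist'); s['st']=st; pickle.dump(s,open('wstand.pkl','wb')); save('wstand',s['color'])
plan([((0.457,0.03,0.20),90)])
E
```

```text
2.0667 [0.59932635 0.21082541 0.23042208] [ 9.3 23.7 75.3  0.  81.1 -0.9]
[[-0.002  0.984  0.178]
 [ 0.     0.178 -0.984]
 [-1.    -0.002 -0.001]]
rows>=4: 0.358 -0.001 0.004 0.18 -1.0 0.894  -> [0.516  0.1057 0.2128]
rows>=3: 0.0 -0.0 -0.0 0.127 -0.59 0.757  -> [0.457 0.03  0.2  ]
--
```

View pics/wstand.png

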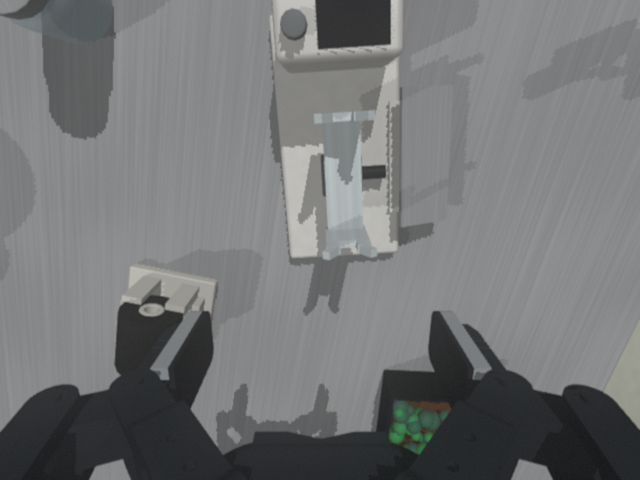

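The wrist view shows the labeller's far arm at (344,118), its near arm at (350,250) and the housing at (350,25). Next I'll go to the roller.

Call:
jog_arm(plan="0.36 0 0 0.18 -1 0.89 -1;0.36 0 0 0.18 -1 0.89 -1;0.36 0 0 0.18 -1 0.89 -1;0.36 0 0 0.18 -1 0.89 -1")

```text
time_s: 2.45
position: [0.5106, 0.1042, 0.212]
orientation: [-77.1, 89.7, -167.2]
wrist_force: [-0.2, -0.9, -0.1]
grip_width: 0.0853
```

Call:
jog_arm(plan="0 0 0 0.13 -0.59 0.76 -1;0 0 0 0.13 -0.59 0.76 -1;0 0 0 0.13 -0.59 0.76 -1;0 0 0 0.13 -0.59 0.76 -1;0 0 0 0.13 -0.59 0.76 -1")

```text
time_s: 2.87
position: [0.4569, 0.0306, 0.201]
orientation: [112.5, 89.9, 22.3]
wrist_force: [-0.3, 0.2, 0.4]
grip_width: 0.0855
```

```bash
python3 - <<'E'
from h import *
st=bot.sense(); print(st['time_s'],st['position'],st['joints'].round(1)); print(Rtool(st['orientation']).round(3))
s=snap('wrist'); s['st']=st; pickle.dump(s,open('wroll.pkl','wb')); save('wroll',s['color'])
plan([((0.626,-0.292,0.20),89)])
E
```

```text
2.8667 [0.45686557 0.03061212 0.20100199] [-1.020e+01  6.600e+00  1.027e+02  1.000e-01  7.070e+01 -1.000e+01]
[[ 0.002  1.    -0.004]
 [ 0.001 -0.004 -1.   ]
 [-1.     0.002 -0.001]]
rows>=3: 0.029 -0.001 -0.004 0.004 0.526 1.0  -> [ 0.5099 -0.0693  0.2007]
rows>=3: -0.0 -0.0 0.0 0.003 0.544 1.0  -> [ 0.5625 -0.1702  0.2004]
rows>=3: -0.0 -0.0 0.0 0.003 0.544 1.0  -> [ 0.6151 -0.2712  0.2001]
rows>=1: -0.0 -0.0 0.0 0.001 0.112 0.206  -> [ 0.626 -0.292  0.2  ]
--
```

View pics/wroll.png

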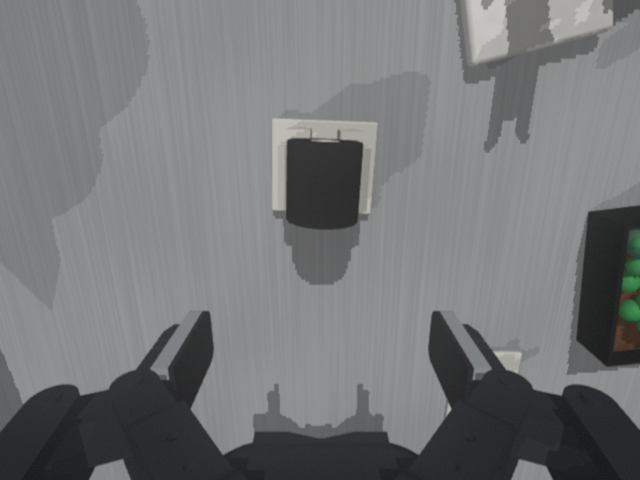

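Roller in cradle spans (287–362, 138–228), with the stop gap at (325,135). On to the axle.

Call:
jog_arm(plan="0 0 0 0 0.53 1 -1;0 0 0 0 0.53 1 -1;0 0 0 0 0.53 1 -1")

```text
time_s: 3.17
position: [0.5124, -0.0712, 0.201]
orientation: [70.0, 89.8, -20.1]
wrist_force: [0.6, 0.8, -0.6]
grip_width: 0.0853
```

Call:
jog_arm(plan="0 0 0 0 0.53 1 -1;0 0 0 0 0.53 1 -1;0 0 0 0 0.53 1 -1")

```text
time_s: 3.42
position: [0.5651, -0.1725, 0.2003]
orientation: [64.5, 89.9, -25.6]
wrist_force: [0.6, 0.6, -0.1]
grip_width: 0.0853
```

Call:
jog_arm(plan="0 0 0 0 0.62 1 -1;0 0 0 0 0.62 1 -1;0 0 0 0 0.62 1 -1;0 0 0 0 0.62 1 -1;0 0 0 0 0.62 1 -1")

```text
time_s: 3.83
position: [0.6254, -0.2713, 0.1987]
orientation: [-151.4, 89.9, 118.3]
wrist_force: [-0.8, 1.1, -0.6]
grip_width: 0.0852
```

```bash
python3 - <<'E'
from h import *
st=bot.sense(); print(st['time_s'],st['position'],st['joints'].round(1)); print(Rtool(st['orientation']).round(3))
s=snap('wrist'); s['st']=st; pickle.dump(s,open('waxle.pkl','wb')); save('waxle',s['color'])
E
```

```text
3.8333 [ 0.62535966 -0.27126047  0.19870682] [-32.8  29.6  70.4   0.   80.  -32.6]
[[-0.001  1.    -0.004]
 [ 0.001 -0.004 -1.   ]
 [-1.    -0.001 -0.001]]
```

View pics/waxle.png

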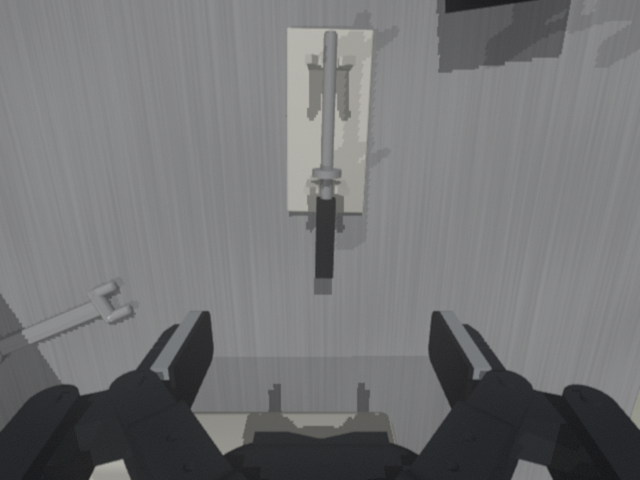

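Wrist view: axle tip at (330,33), collar (326,173), black grip from (326,197) to (324,278). Now I'll compute positions.

```bash
python3 - <<'E'
from h import *
s=pickle.load(open('waxle.pkl','rb')); w=pts(s); im=s['color']
g=cv2.cvtColor(im,cv2.COLOR_RGB2GRAY)
R=cv2.Rodrigues(np.array(s['rvec'],float))[0]; c=(-R.T@np.array(s['tvec']).ravel()); Rt=Rtool(s['st']['orientation'])
print('cam in tool',Rt.T@(c-s['st']['position']))
print('table z',np.nanmedian(w[300:340,240:400,2]), 'grip top z', np.nanmedian(w[205:270,322:330,2]))
m=np.zeros_like(g); m[190:285,310:342]=(g[190:285,310:342]<60)
n,l,stt,_=cv2.connectedComponentsWithStats(m); i=1+np.argmax(stt[1:,4]); v,u=np.nonzero(l==i)
print(stt[i], cv2.minAreaRect(np.stack([u,v],1).astype(np.float32)))
# row-wise centers with gray edges -> subpixel
C=[]
for r in range(202,274,4):
    us=u[v==r]; C.append(((us.min()+us.max())/2,r,len(us)))
C=np.array(C); P=np.array([ray(s,a,b,0.038) for a,b,_ in C])
k=np.polyfit(P[:,1],P[:,0],1); print('grip dx/dy',k[0],'deg',np.degrees(np.arctan(k[0])),'widths',C[:,2])
for r in (v.min(),v.max()+1): print('end',ray(s,u[v==min(r,v.max())].mean(),r,0.038))
# rod: bright within rest? use depth at rod, rows 60..160
for r in range(40,165,12):
    z=w[r,310:350,2]; print(r,[f'{a*1000:.0f}' for a in z[5:32:1]])
E
```

```text
cam in tool [-0.14380538  0.00022108 -0.08007015]
table z 0.001447263389365763 grip top z 0.03923290892617614
[ 316  198   19   80 1315] ((324.8804931640625, 237.49740600585938), (17.474132537841797, 79.3290786743164), 1.2453641891479492)
grip dx/dy 0.032623741681828446 deg 1.8685399973167744 widths [17. 18. 18. 18. 17. 17. 17. 17. 17. 16. 16. 16. 17. 17. 17. 17. 16. 16.]
end [ 0.62673493 -0.25609732  0.038     ]
end [ 0.62979502 -0.32760782  0.038     ]
40 ['8', '7', '8', '6', '7', '8', '8', '6', '9', '34', '34', '35', '36', '37', '36', '37', '36', '36', '36', '35', '34', '33', '7', '7', '6', '8', '7']
52 ['8', '7', '7', '8', '7', '7', '8', '7', '8', '35', '34', '35', '35', '36', '34', '36', '37', '36', '35', '35', '35', '33', '6', '7', '7', '7', '7']
64 ['45', '44', '43', '40', '41', '40', '27', '28', '32', '35', '36', '36', '37', '36', '37', '37', '36', '34', '36', '35', '35', '32', '27', '31', '40', '41', '40']
76 ['5', '6', '7', '9', '7', '8', '8', '9', '32', '34', '35', '37', '37', '37', '37', '36', '35', '35', '35', '33', '32', '7', '7', '6', '8', '7', '7']
88 ['8', '7', '7', 
[... 350 characters left out ...]
'36', '35', '37', '36', '36', '36', '35', '34', '32', '7', '6', '9', '8', '7', '6', '7']
124 ['8', '7', '7', '8', '7', '8', '8', '33', '34', '34', '36', '36', '37', '36', '37', '35', '35', '35', '35', '31', '7', '9', '7', '7', '7', '7', '7']
136 ['8', '8', '7', '8', '7', '8', '7', '33', '35', '37', '36', '36', '37', '37', '36', '36', '35', '34', '33', '7', '7', '7', '8', '6', '7', '7', '7']
148 ['8', '8', 'nan', '7', '8', '8', '33', '33', '34', '36', '36', '35', '36', '35', '36', '35', '34', '33', '33', '6', '7', '7', '8', '8', '7', '7', '7']
160 ['7', '8', '7', '7', '8', '7', '34', '35', '35', '37', '37', '35', '36', '36', '36', '36', '35', '34', '8', '8', '8', '7', '7', '8', '9', '8', '7']
```

```bash
python3 - <<'E'
from h import *
s=pickle.load(open('waxle.pkl','rb')); w=pts(s); g=cv2.cvtColor(s['color'],cv2.COLOR_RGB2GRAY)
P=[]
for r in list(range(38,56))+list(range(74,164)):
    u=315+np.nonzero(w[r,315:345,2]>0.03)[0]
    P.append(ray(s,u.mean(),r,0.031))
P=np.array(P); k=np.polyfit(P[:,1],P[:,0],1); print('rod slope deg',np.degrees(np.arctan(k[0])),'x@-.292',np.polyval(k,-0.292),'res',(P[:,0]-np.polyval(k,P[:,1])).std())
G=[]
for r in range(204,274):
    u=312+np.nonzero(g[r,312:340]<60)[0]; G.append(ray(s,u.mean(),r,0.036))
G=np.array(G); kg=np.polyfit(G[:,1],G[:,0],1); print('grip slope',np.degrees(np.arctan(kg[0])),'x@-.292',np.polyval(kg,-.292))
A=np.vstack([P,G]); k=np.polyfit(A[:,1],A[:,0],1); print('all',np.degrees(np.arctan(k[0])),np.polyval(k,-.292))
print(g[190:202,325],g[272:290,324])
print('tip',g[26:42,330], w[26:42,330,2].round(3))
for r in (197.5,278.5): print(ray(s,324.5,r,0.038))
print('tip',ray(s,330,31,0.032)); 
E
```

```text
rod slope deg 1.6360991040700597 x@-.292 0.6289597834704709 res 0.00020939964636688453
grip slope 1.8767734344630602 x@-.292 0.6290673274265449
all 1.5976081234959265 0.6290452940487877
[136 135 136 136 135 136 137 136 127  98  66  54] [54 52 53 51 53 60 77 92 95 94 94 94 94 94 93 94 94 93]
tip [124 123 139 160 161 145 138 139 139 139 139 139 138 139 138 138] [0.002 0.001 0.001 0.008 0.008 0.035 0.036 0.037 0.036 0.036 0.037 0.036
 0.035 0.035 0.037 0.036]
[ 0.62899065 -0.25569056  0.038     ]
[ 0.62891514 -0.3280834   0.038     ]
tip [ 0.63321058 -0.132978    0.032     ]
```

```bash
python3 - <<'E'
from h import *
plan([((0.629,-0.2925,0.105),88.36),((0.629,-0.2925,0.011),88.36)])
E
```

```text
rows>=3: 0.05 -0.003 0.002 0.942 0.045 0.227  -> [ 0.629  -0.2925  0.105 ]
--
rows>=3: 0.0 0.0 -0.0 0.94 -0.0 -0.0  -> [ 0.629  -0.2925  0.011 ]
--
```

Call:
jog_arm(plan="0.05 0 0 0.94 0.045 0.227 -1;0.05 0 0 0.94 0.045 0.227 -1;0.05 0 0 0.94 0.045 0.227 -1;0.05 0 0 0.94 0.045 0.227 -1;0.05 0 0 0.94 0.045 0.227 -1")

```text
time_s: 4.3
position: [0.6281, -0.2924, 0.1067]
orientation: [-139.5, 89.9, 128.8]
wrist_force: [0.1, 0.4, 0.9]
grip_width: 0.0852
```

```bash
python3 - <<'E'
from h import *
st=bot.sense(); print(st['time_s'],st['position'])
s=snap('wrist'); s['st']=st; save('waxle2',s['color']); pickle.dump(s,open('waxle2.pkl','wb'))
w=pts(s); g=cv2.cvtColor(s['color'],cv2.COLOR_RGB2GRAY)
P=[]
for r in range(60,440,1):
    pass
print(np.nanmedian(w[:,:,2]))
plan([((0.629,-0.2925,0.011),88.36)])
E
```

```text
4.3 [ 0.62813451 -0.29238365  0.10671197]
0.0016205402072443625
rows>=3: -0.0 0.002 -0.004 0.975 -0.003 -0.008  -> [ 0.629  -0.2925  0.011 ]
--
```

View pics/waxle2.png

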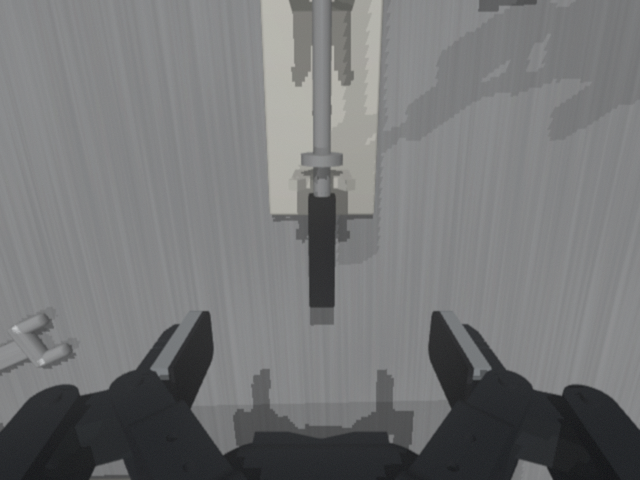

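The grip (322,250) sits centred between the jaws (211/431). I'll descend and close gently.

Call:
jog_arm(plan="0 0 0 0.4 0 0 -1;0 0 0 0.7 0 0 -1;0 0 0 0.95 0 0 -1;0 0 0 0.95 0 0 -1;0 0 0 0.95 0 0 0.2;0 0 0 0.95 0 0 0.3;0 0 0 0.95 0 0 0.4;0 0 0 0.95 0 0 0.4", squeeze=20)

```text
time_s: 5.02
position: [0.6297, -0.295, 0.0144]
orientation: [57.5, 89.7, -34.2]
wrist_force: [-0.3, 0.9, 0.4]
grip_width: 0.0389
```

```bash
python3 - <<'E'
from h import *
st=bot.sense(); print(st)
E
```

```text
{'time_s': 5.0167, 'joints': array([-3.42691009e+01,  4.00398280e+01,  7.94856529e+01,  5.18165064e-04,
        6.01945949e+01, -3.25625260e+01]), 'qd': array([-0.00096068,  0.55252455,  0.7331992 ,  0.0433548 , -0.19008276,
       -0.03409372]), 'tau': array([ 4.86743264e-02, -6.34296441e+01, -2.46337187e+01,  3.86760134e-03,
       -1.21046513e-02,  5.98677980e-04]), 'position': array([ 0.62967016, -0.29495592,  0.01436925]), 'orientation': array([ 57.52976072,  89.72007547, -34.17707065]), 'wrist_force': array([-0.31897676,  0.88351068,  0.39362677]), 'moment': array([ 0.00841962, -0.03156175, -0.0360441 ]), 'grip_width': 0.03885824644809848}
```

Call:
jog_arm(plan="0 0 0 0 0 0 0.45;0 0 0 0 0 0 0.45;0 0 0 0 0 0 0.45")

```text
time_s: 5.27
position: [0.6282, -0.2942, 0.0119]
orientation: [58.3, 90.0, -33.5]
wrist_force: [0.2, -0.1, -0.1]
grip_width: 0.0236
```

```bash
python3 - <<'E'
from h import *
st=bot.sense(); print(st['position'],st['joints'],st['grip_width'],st['wrist_force']); print(Rtool(st['orientation']).round(4))
E
```

```text
[ 0.62823286 -0.29417779  0.0119433 ] [-3.42831360e+01  4.01798851e+01  7.96116481e+01  7.93653100e-04
  6.01599633e+01 -3.25629135e+01] 0.023604243934966393 [ 0.19247159 -0.11460923 -0.14377   ]
[[ 7.000e-04  9.995e-01 -3.000e-02]
 [-5.000e-04 -3.000e-02 -9.995e-01]
 [-1.000e+00  7.000e-04  4.000e-04]]
```

Call:
jog_arm(plan="0 0 0 0 0.008 0 0.6;0 0 0 0 0.008 0 0.75;0 0 0 0 0.008 0 0.9;0 0 0 0 0.008 0 1;0 0 0 0 0.008 0 1;0 0 0 0 0.008 0 1", squeeze=20)

```text
time_s: 5.77
position: [0.629, -0.2941, 0.0114]
orientation: [72.1, 90.0, -19.7]
wrist_force: [0.7, 1.2, 1.3]
grip_width: 0.0159
```

```bash
python3 - <<'E'
from h import *
st=bot.sense(); print(st['position'],st['grip_width'],st['wrist_force'],st['moment']); print(Rtool(st['orientation']).round(4))
E
```

```text
[ 0.62896277 -0.29407904  0.01140639] 0.015887249800337448 [0.74045287 1.23751277 1.33500064] [ 0.03410799 -0.10036692 -0.0284886 ]
[[ 3.000e-04  9.995e-01 -3.000e-02]
 [-1.000e-04 -3.000e-02 -9.995e-01]
 [-1.000e+00  3.000e-04  1.000e-04]]
```

Call:
jog_arm(plan="0 0 0 0 0 0 1;0 0 0 0 0 0 1;0 0 0 0 0 0 1", squeeze=110)

```text
time_s: 6.02
position: [0.629, -0.2941, 0.0115]
orientation: [73.6, 90.0, -18.1]
wrist_force: [1.0, -0.7, 3.2]
grip_width: 0.0141
```

```bash
python3 - <<'E'
from h import *
st=bot.sense(); print(st['time_s'],st['position'],st['grip_width'],st['wrist_force'])
s=pickle.load(open('wroll.pkl','rb')); w=pts(s); g=cv2.cvtColor(s['color'],cv2.COLOR_RGB2GRAY)
v0,v1,u0,u1=120,240,265,385
print('table',np.nanmedian(w[200:300,400:500,2]))
sub=g[v0:v1,u0:u1]
m=((g<55)&(w[...,2]>0.04)).astype(np.uint8); m[:v0]=0;m[v1:]=0;m[:,:u0]=0;m[:,u1:]=0
v,u=np.nonzero(m); print(u.min(),u.max(),v.min(),v.max(),'z max',np.nanpercentile(w[v,u,2],99))
# sillhouette left/right lines per row
L=[];Rr=[]
for r in range(145,218,1):
    us=u[v==r]; L.append((us.min()-0.5,r)); Rr.append((us.max()+.5,r))
L=np.array(L);Rr=np.array(Rr)
# center line from silhouettes: tangent rays - use mid-angle at axis height 0.06
C=(L+Rr)/2
for h in (0.06,0.088):
    P=np.array([ray(s,a,b,h) for a,b in C]); k=np.polyfit(P[:,1],P[:,0],1); print('h',h,'slope deg',np.degrees(np.arctan(k[0])),'x@.03,.06,.09',np.polyval(k,[.03,.06,.09]),'res',(P[:,0]-np.polyval(k,P[:,1])).std())
PL=np.array([ray(s,a,b,0.06) for a,b in L]);PR=np.array([ray(s,a,b,0.06) for a,b in Rr]); print('L',np.degrees(np.polyfit(PL[:,1],PL[:,0],1)[0]),'R',np.degrees(np.polyfit(PR[:,1],PR[:,0],1)[0]), 'width',(PR-PL)[::20,0])
# depth-based axis: fit circle per column strip
Q=w[v,u]; Q=Q[np.isfinite(Q).all(1)]
from scipy.optimize import least_squares
def f(p): # axis x=p0+p1*(y-.06), z=p2, radius .028 
    d=np.hypot((Q[:,0]-p[0]-p[1]*(Q[:,1]-.06))*np.cos(np.arctan(p[1])),Q[:,2]-p[2]); return d-0.028
Q=Q[Q[:,2]>0.062]
r=least_squares(f,[.457,0,.06],loss='soft_l1',f_scale=0.001); print('depth axis',r.x,'deg',np.degrees(r.x[1]),np.abs(r.fun).mean())
print('col grays near top',g[128:150,325],'bottom',g[215:236,325])
for r_ in (138,139,140): print('top edge',ray(s,325,r_,0.088))
for r_ in (226,228): print('bottom edge',ray(s,325,r_,0.088),ray(s,325,r_,0.06))
c=cv2.resize(s['color'][110:245,255:395],None,fx=5,fy=5,interpolation=cv2.INTER_CUBIC); save('wrollc',cv2.convertScaleAbs(c,alpha=1.6))
E
```

```text
6.0167 [ 0.62896403 -0.29405108  0.01151385] 0.014146307543318748 [ 0.96735678 -0.65938278  3.15881505]
table 0.0014425728873750218
287 361 140 228 z max 0.08996694839746516
h 0.06 slope deg 2.6519090069226423 x@.03,.06,.09 [0.45802177 0.4594113  0.46080083] res 0.0001384296490535958
h 0.088 slope deg 2.651909006922898 x@.03,.06,.09 [0.45756894 0.45895847 0.460348  ] res 0.0001248207191378913
L 2.963974489612059 R 2.3434860054713926 width [0.0543238  0.05446942 0.053861   0.05477489]
depth axis [0.45936454 0.04120889 0.06091823] deg 2.3610952941242522 0.0005168940971096576
col grays near top [165 167 167 167 166 167 167 166 165 156 131 128 164 150  87  50  51  55
  54  54  53  56] bottom [ 46  48  49  50  48  47  51  49  48  49  49  49  48  52  73  96 101 101
  99 100 100]
top edge [0.46057168 0.09600804 0.088     ]
top edge [0.46057173 0.09537078 0.088     ]
top edge [0.46057177 0.09473249 0.088     ]
bottom edge [0.46057605 0.03571199 0.088     ] [0.46094978 0.02754847 0.06      ]
bottom edge [0.46057616 0.03423484 0.088     ] [0.4609499  0.02591026 0.06      ]
```

View pics/wrollc.png

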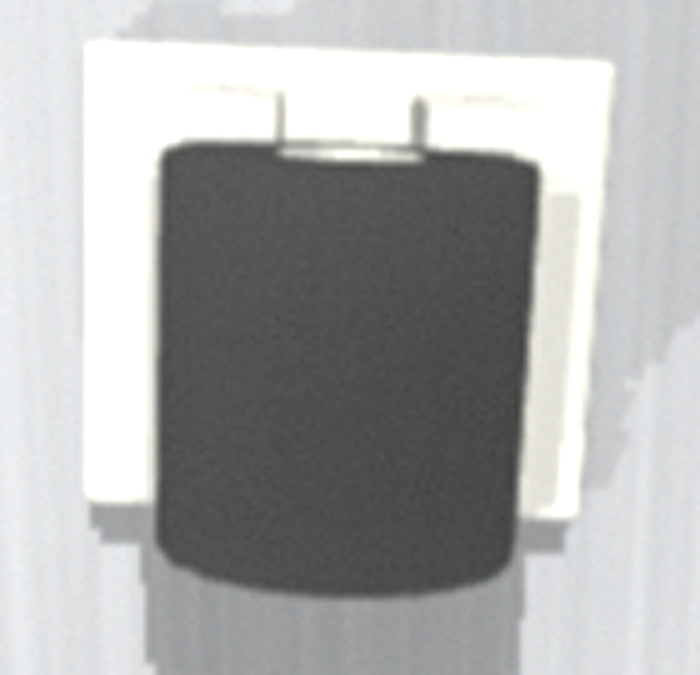

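Grip is secure with low side force. Roller axis: x=0.4594 at y=0.06, slope about 2.5°, centre about (0.4596, 0.0652), z=0.060, and the measured length comes out at 60 mm. I'll lift straight up.

Call:
jog_arm(plan="0 0 0 -0.1 0 0 1;0 0 0 -0.25 0 0 1;0 0 0 -0.45 0 0 1;0 0 0 -0.7 0 0 1;0 0 0 -0.95 0 0 1;0 0 0 -0.95 0 0 1;0 0 0 -0.95 0 0 1;0 0 0 -0.95 0 0 1")

```text
time_s: 6.68
position: [0.6281, -0.2936, 0.1055]
orientation: [-116.8, 89.9, 151.5]
wrist_force: [0.2, -1.0, -1.6]
grip_width: 0.0139
```

```bash
python3 - <<'E'
from h import *
st=bot.sense(); print(st['time_s'],st['position'],st['grip_width'],st['wrist_force'],st['moment'])
s=snap('wrist'); s['st']=st; save('wlift',s['color']); pickle.dump(s,open('wlift.pkl','wb'))
w=pts(s)
P=[]
for r in range(5,130,3):
    u=280+np.nonzero(w[r,280:360,2]>0.09)[0]
    if len(u)>5 and len(u)<45: P.append(np.r_[w[r,int(u.mean()),:],u.mean(),r,len(u)])
P=np.array(P); print(P[::4].round(4))
plan([((0.4504,-0.1456,0.125),87.5),((0.4504,-0.1456,0.0785),87.5)])
E
```

```text
6.6833 [ 0.62809612 -0.29364812  0.10548358] 0.013919863644651058 [ 0.19993135 -0.99265666 -1.58863926] [-0.04189126 -0.05151082 -0.0392949 ]
[[ 6.313000e-01 -1.848000e-01  1.296000e-01  3.195000e+02  5.000000e+00
   3.400000e+01]
 [ 6.312000e-01 -1.879000e-01  1.302000e-01  3.195000e+02  1.700000e+01
   3.400000e+01]
 [ 6.311000e-01 -1.907000e-01  1.291000e-01  3.195000e+02  2.900000e+01
   3.400000e+01]
 [ 6.310000e-01 -1.939000e-01  1.301000e-01  3.190909e+02  4.100000e+01
   3.300000e+01]
 [ 6.312000e-01 -1.969000e-01  1.298000e-01  3.200000e+02  5.300000e+01
   3.300000e+01]
 [ 6.311000e-01 -1.999000e-01  1.284000e-01  3.200000e+02  6.500000e+01
   3.300000e+01]
 [ 6.310000e-01 -2.032000e-01  1.296000e-01  3.200938e+02  7.700000e+01
   3.200000e+01]
 [ 6.309000e-01 -2.066000e-01  1.305000e-01  3.200000e+02  8.900000e+01
   3.300000e+01]
 [ 6.308000e-01 -2.098000e-01  1.290000e-01  3.200000e+02  1.010000e+02
   3.300000e+01]
 [ 6.304000e-01 -2.132000e-01  1.296000e-01  3.195000e+02  1.130000e+02
   3.200000e+01]
 [ 6.306000e-01 -2.167000e-01  1.290000e-01  3.200000e+02  1.250000e+02
   3.100000e+01]]
rows>=4: 0.027 -0.003 0.005 -0.108 -1.0 -0.784  -> [ 0.5302 -0.212   0.1159]
rows>=3: 0.0 -0.0 0.0 -0.091 -0.826 -0.629  -> [ 0.4504 -0.1456  0.125 ]
--
rows>=2: 0.0 -0.0 0.0 0.465 0.0 0.0  -> [ 0.4504 -0.1456  0.0785]
--
```

View pics/wlift.png

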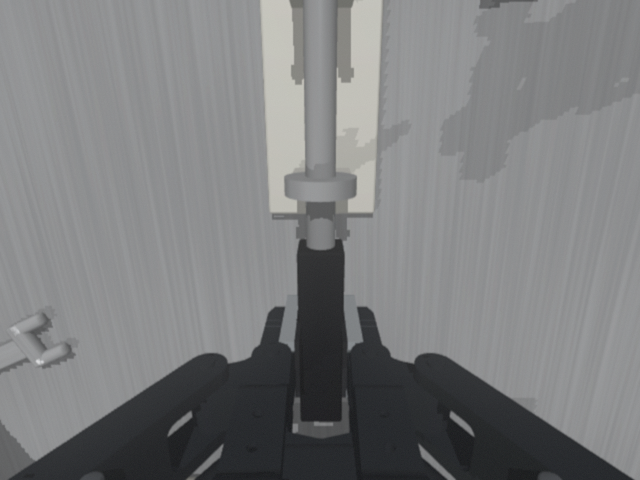

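Axle held level and straight: rod at u≈320 and constant height (about 129 mm on top). Next is the pre-entry pose.

Call:
jog_arm(plan="0.03 0 0 -0.11 -1 -0.78 1;0.03 0 0 -0.11 -1 -0.78 1;0.03 0 0 -0.11 -1 -0.78 1;0.03 0 0 -0.11 -1 -0.78 1;0.03 0 0 -0.11 -1 -0.78 1")

```text
time_s: 7.15
position: [0.5278, -0.2101, 0.1155]
orientation: [-120.6, 89.7, 146.9]
wrist_force: [1.2, -0.1, -1.2]
grip_width: 0.0142
```

Call:
jog_arm(plan="0 0 0 -0.09 -0.83 -0.63 1;0 0 0 -0.09 -0.83 -0.63 1;0 0 0 -0.09 -0.83 -0.63 1;0 0 0 -0.09 -0.83 -0.63 1;0 0 0 -0.09 -0.83 -0.63 1;0 0 0 -0.09 -0.83 -0.63 1")

```text
time_s: 7.65
position: [0.4526, -0.1476, 0.1264]
orientation: [56.7, 89.9, -35.9]
wrist_force: [0.7, 0.3, -2.3]
grip_width: 0.0143
```

```bash
python3 - <<'E'
from h import *
st=bot.sense(); print(st['time_s'],st['position'],st['wrist_force'],Rtool(st['orientation']).round(4))
plan([((0.4504,-0.1456,0.0785),87.5)])
E
```

```text
7.65 [ 0.45261045 -0.14757807  0.1264106 ] [ 0.65738858  0.29808978 -2.32041891] [[ 0.0015  0.999  -0.0452]
 [-0.0011 -0.0452 -0.999 ]
 [-1.      0.0015  0.001 ]]
rows>=2: -0.003 0.002 -0.003 0.479 -0.024 -0.019  -> [ 0.4504 -0.1456  0.0785]
--
```

Call:
jog_arm(plan="0 0 0 0.3 0 0 1;0 0 0 0.48 0 0 1;0 0 0 0.48 0 0 1;0 0 0 0.48 0 0 1;0 0 0 0.48 0 0 1;0 0 0 0.48 0 0 1;0 0 0 0.48 0 0 1")

```text
time_s: 8.23
position: [0.4522, -0.1471, 0.0794]
orientation: [61.0, 89.9, -31.6]
wrist_force: [0.3, -0.3, -0.4]
grip_width: 0.0141
```

```bash
python3 - <<'E'
from h import *
st=bot.sense(); print(st['time_s'],st['position'],st['wrist_force'],Rtool(st['orientation']).round(4))
plan([((0.4504,-0.1456,0.0785),87.5)])
for n in ['side','top']:
    s=snap(n); pickle.dump(s,open(n+'1.pkl','wb'))
    print(n,[proj(s,p).round(1).tolist() for p in ([0.4583,0.0352,0.06],[.4574,.0152,.06])])
    a=(200,200,340,320) if n=='side' else (240,230,400,350)
    save(n+'1',cv2.resize(s['color'][a[1]:a[3],a[0]:a[2]],None,fx=5,fy=5,interpolation=cv2.INTER_CUBIC))
E
```

```text
8.2333 [ 0.45216911 -0.14710717  0.07940011] [ 0.25265826 -0.25553306 -0.43041177] [[ 0.0021  0.999  -0.045 ]
 [-0.0013 -0.045  -0.999 ]
 [-1.      0.0021  0.0012]]
rows>=1: -0.003 0.002 -0.004 0.009 -0.018 -0.014  -> [ 0.4504 -0.1456  0.0785]
--
side [[264.1, 244.8], [265.1, 248.8]]
top [[290.0, 289.6], [298.2, 290.2]]
```

View pics/side1.png

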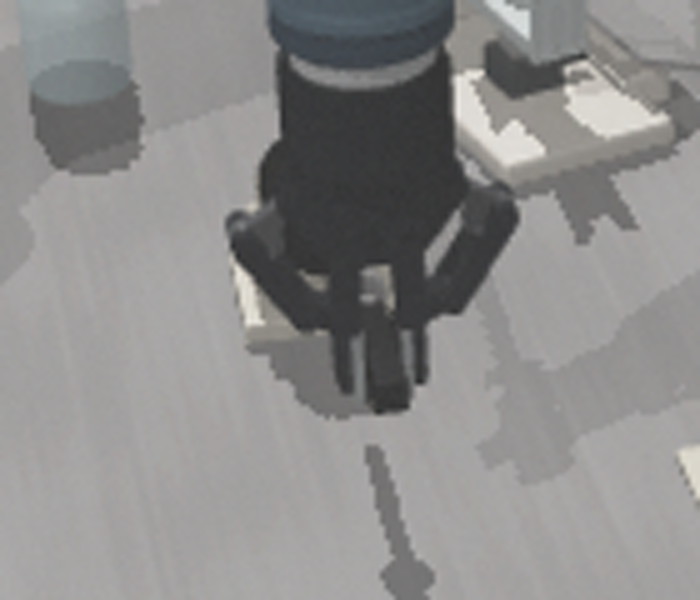

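View pics/top1.png

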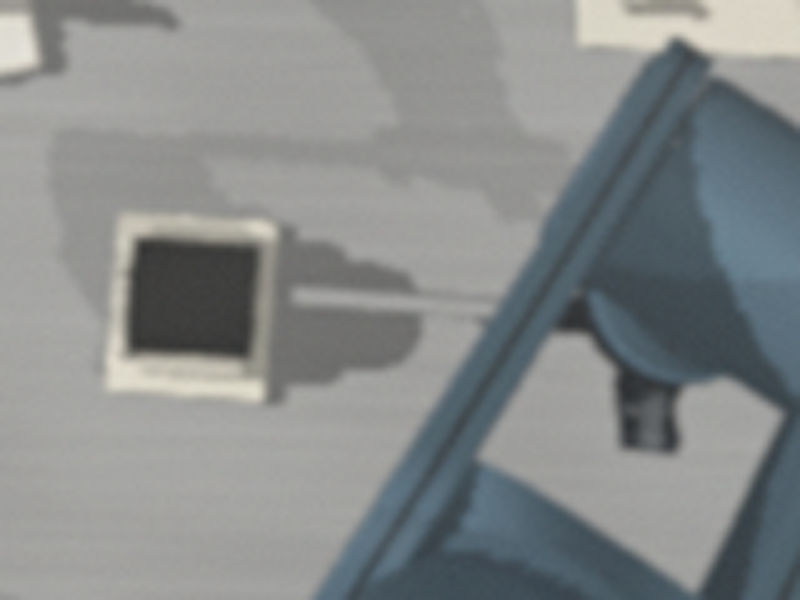

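The top view puts the rod tip at (298,289), as predicted, and in line with the roller's mid row 289. I'll trim the pose before entry.

Call:
jog_arm(plan="-0.003 0.002 -0.004 0.009 -0.018 -0.014 1;-0.003 0.002 -0.004 0.009 -0.018 -0.014 1;-0.003 0.002 -0.004 0.009 -0.018 -0.014 1;-0.003 0.002 -0.004 0.009 -0.018 -0.014 1")

```text
time_s: 8.67
position: [0.4494, -0.1449, 0.0775]
orientation: [-115.8, 89.9, 151.7]
wrist_force: [-0.7, 0.6, -1.1]
grip_width: 0.0138
```

```bash
python3 - <<'E'
from h import *
st=bot.sense(); print(st['time_s'],st['position'],st['wrist_force'],Rtool(st['orientation']).round(4),st['qd'].round(2))
d=np.array([.0436,.999,0]);c=np.array([.4596,.0652,.0785])
p=st['position']-c; print('along',p@d,'lat(x+)',p@[.999,-.0436,0],'dz',p[2])
w=pts(snap('wrist')); 
for r in (20,60,100,140): 
    u=280+np.nonzero(w[r,280:360,2]>0.055)[0]; print(r,u.mean(),len(u),w[r,int(u.mean())])
E
```

```text
8.6667 [ 0.44935819 -0.14486051  0.07750116] [-0.70906828  0.60376482 -1.09377187] [[-1.900e-03  9.991e-01 -4.340e-02]
 [ 1.000e-03 -4.340e-02 -9.991e-01]
 [-1.000e+00 -1.900e-03 -9.000e-04]] [-0.03  0.18 -0.16 -0.1   0.    0.08]
along -0.21029699322899817 lat(x+) -0.0010729319826822841 dz -0.0009988381775168365
20 319.5 34 [ 0.45384437 -0.03955054  0.10055419]
60 320.0 33 [ 0.45367435 -0.04989372  0.10088129]
100 320.0 33 [ 0.45319696 -0.0608312   0.10191514]
140 320.0 31 [ 0.45268988 -0.07235948  0.10149637]
```

Call:
jog_arm(plan="0 0 0 0 0 0 1;0 0 0 0 0 0 1;0 0 0 0 0 0 1;0 0 0 0 0 0 1")

```text
time_s: 9.05
position: [0.4494, -0.1449, 0.0774]
orientation: [-116.5, 89.9, 151.0]
wrist_force: [0.1, -0.2, -1.4]
grip_width: 0.0141
```

```bash
cat >> h.py <<'E'
def rel(tz=0.0785):
    st=bot.sense(); d=np.array([.0436,.999,0]);c=np.array([.4596,.0652,tz]); p=st['position']-c; R=Rtool(st['orientation'])
    print('t',st['time_s'],'along %.4f lat %.4f dz %.4f'%(p@d,p@[.999,-.0436,0],p[2]),'yaw',np.degrees(np.arctan2(-R[1,2],-R[0,2])).round(2),'axle zdir %.4f'%-R[2,2],'F',st['wrist_force'].round(1),'M',st['moment'].round(2),'gw',st['grip_width'])
E
python3 -c "
from h import *
rel()"
```

```text
t 9.05 along -0.2104 lat -0.0011 dz -0.0011 yaw 87.51 axle zdir 0.0010 F [ 0.1 -0.2 -1.4] M [-0.03 -0.04  0.04] gw 0.014145710859605372
```

Call:
jog_arm(plan="0 0 0 -0.008 0.008 -0.08 1;0 0 0 -0.008 0.008 -0.14 1;0 0 0 -0.008 0.008 -0.14 1;0 0 0 -0.008 0.008 -0.14 1;0 0 0 -0.008 0.008 -0.14 1")

```text
time_s: 9.47
position: [0.4509, -0.1308, 0.0783]
orientation: [-113.0, 89.9, 154.6]
wrist_force: [0.1, 0.6, -1.6]
grip_width: 0.0138
```

```bash
python3 -c "
from h import *
rel()"
```

```text
t 9.4667 along -0.1961 lat -0.0002 dz -0.0002 yaw 87.55 axle zdir 0.0008 F [ 0.1  0.6 -1.6] M [-0.07 -0.01 -0.02] gw 0.013775303119918097
```

Aligned to 0.2 mm. I'll enter gently.

Call:
jog_arm(plan="0 0 0 0 0 -0.04 1;0 0 0 0 0 -0.08 1;0 0 0 0 0 -0.12 1;0 0 0 0 0 -0.16 1;0 0 0 0 0 -0.16 1;0 0 0 0 0 -0.16 1")

```text
time_s: 9.97
position: [0.4515, -0.1146, 0.0782]
orientation: [-115.3, 89.9, 152.2]
wrist_force: [0.8, -0.5, -2.3]
grip_width: 0.0144
```

```bash
python3 -c "
from h import *
rel()
s=snap('top');save('top2',cv2.resize(s['color'][230:350,240:400],None,fx=5,fy=5,interpolation=cv2.INTER_CUBIC))
s=snap('wrist');save('w2',s['color'])
"
```

```text
t 9.9667 along -0.1800 lat -0.0003 dz -0.0003 yaw 87.55 axle zdir 0.0010 F [ 0.8 -0.5 -2.3] M [-0.15  0.03 -0.04] gw 0.014436063206514726
```

View pics/top2.png

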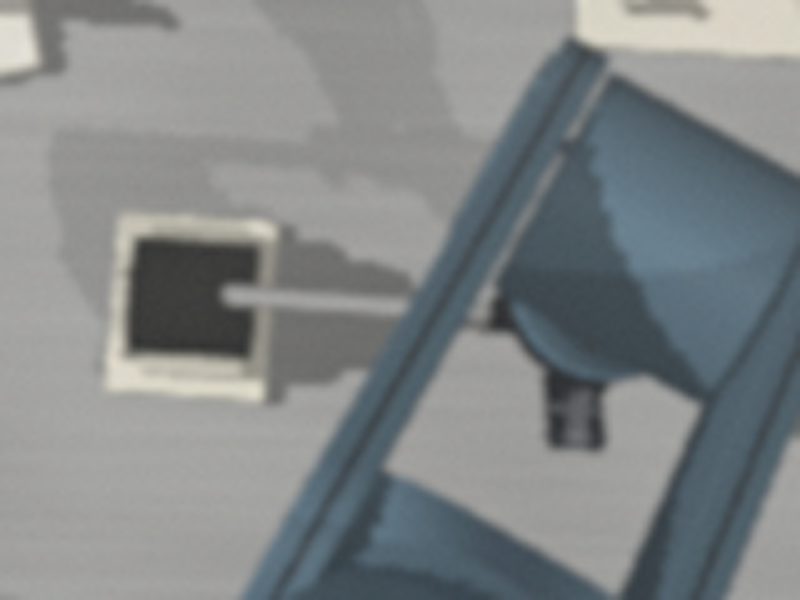

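The rod shows over the roller, so I'm too high: I got the sign of the TCP offset wrong. The axle is 18.5 mm above the TCP, so the TCP needs z=0.0415. It passed 4 mm above the roller with no contact force. I'll back out and go lower.

Call:
jog_arm(plan="0 0 0 0 0 0.15 1;0 0 0 0 0 0.3 1;0 0 0 0 0 0.3 1;0 0 0 0 0 0.3 1;0 0 0 0.2 0 0.3 1;0 0 0 0.365 0 0.3 1;0 0 0 0.365 0 0.3 1;0 0 0 0.365 0 0.3 1;0 0 0 0.365 0 0.3 1;0 0 0 0.365 0 0.3 1")

```text
time_s: 10.9
position: [0.4508, -0.145, 0.0426]
orientation: [-116.5, 90.0, 151.0]
wrist_force: [0.7, -0.6, -1.7]
grip_width: 0.0138
```

```bash
python3 - <<'E'
from h import *
rel(0.0415)
s=snap('side');print(proj(s,[.4583,.0352,.06]));save('side3',cv2.resize(s['color'][200:320,200:340],None,fx=5,fy=5,interpolation=cv2.INTER_CUBIC))
s=snap('top'); pickle.dump(s,open('top3.pkl','wb'));save('top3',cv2.resize(s['color'][230:350,240:400],None,fx=5,fy=5,interpolation=cv2.INTER_CUBIC))
s=snap('wrist'); w=pts(s)
for r in (20,60,100,140): 
    u=280+np.nonzero(w[r,280:360,2]>0.05)[0]; print(r,u.mean(),len(u),w[r,int(u.mean())])
E
```

```text
t 10.9 along -0.2104 lat 0.0004 dz 0.0011 yaw 87.52 axle zdir 0.0003 F [ 0.7 -0.6 -1.7] M [-0.07  0.02 -0.01] gw 0.013803787035222495
[264.07367326 244.78998491]
20 319.93939393939394 33 [ 0.45518681 -0.03988969  0.06603047]
60 320.0 33 [ 0.45501378 -0.05031344  0.06733473]
100 319.875 32 [ 0.45424514 -0.06105454  0.06684623]
140 319.8666666666667 30 [ 0.45373499 -0.07253097  0.06741318]
```

View pics/top3.png

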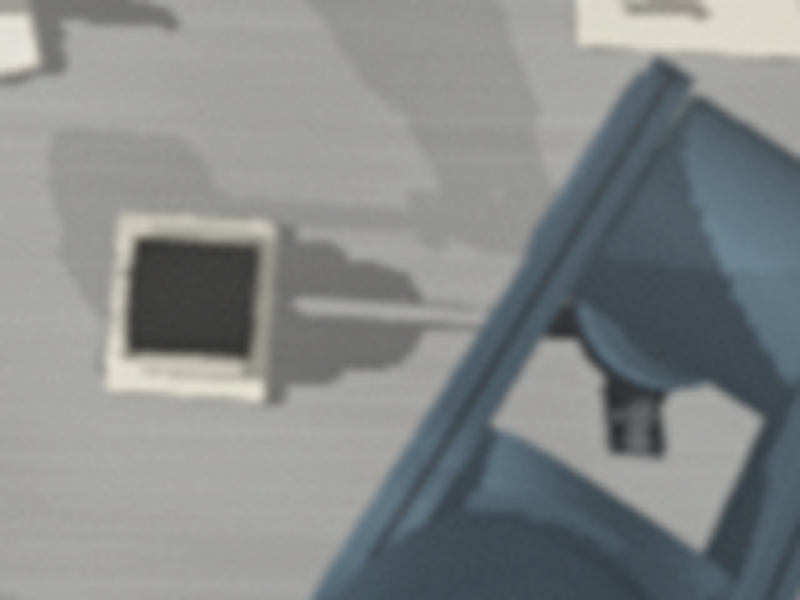

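View pics/side3.png

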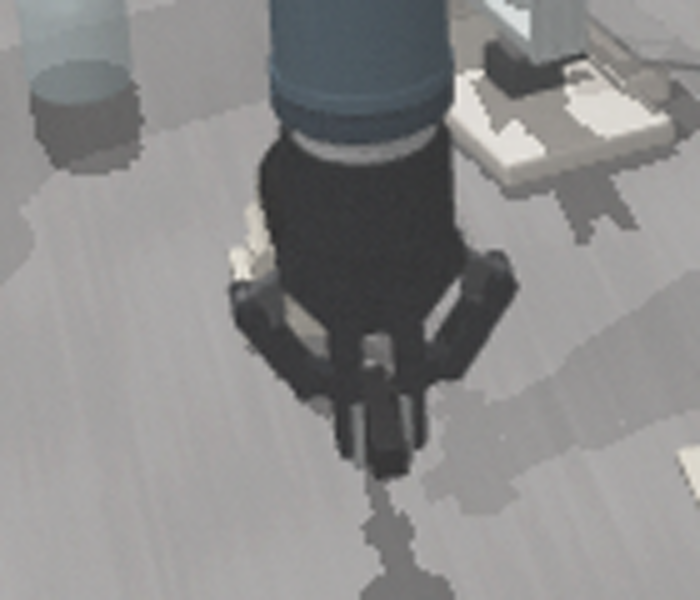

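```bash
python3 - <<'E'
from h import *
s=pickle.load(open('top3.pkl','rb')); g=cv2.cvtColor(s['color'],cv2.COLOR_RGB2GRAY).astype(float)
print(s['color'][290,302], g[284:298,304],g[284:298,312])
C=[]
for u in range(300,322):
    col=g[286:298,u]; b=np.median(g[280:286,u]*0.5+g[298:304,u]*.5); wt=np.clip(col-b-8,0,None)
    if wt.sum()>20: C.append((u,(wt*np.arange(286,298)).sum()/wt.sum()))
C=np.array(C); print(C[::3].round(2))
P=np.array([ray(s,a,b,.061) for a,b in C]); k=np.polyfit(P[:,1],P[:,0],1); print('rod slope',np.degrees(np.arctan(k[0])),'x at y=0,.0352,.065',np.polyval(k,[0,.0352,.065]))
# roller silhouette subpixel
Q=[]
for u in range(269,290):
    col=g[268:312,u]; 
    th=(np.median(col[18:26])+150)/2
    m=np.nonzero(col<th)[0]
    i0,i1=m[m>5][0],m[m<40][-1]
    e0=i0-(th-col[i0])/(col[i0-1]-col[i0]); e1=i1+(th-col[i1])/(col[i1+1]-col[i1])
    Q.append((u,268+(e0+e1)/2,e1-e0))
Q=np.array(Q);print(Q[::4].round(2))
Pq=np.array([ray(s,a,b,.06) for a,b,_ in Q]); kq=np.polyfit(Pq[:,1],Pq[:,0],1); print('roller slope',np.degrees(np.arctan(kq[0])),np.polyval(kq,[0,.0352,.065]))
E
```

```text
[159 159 158] [115. 115. 113. 111. 116. 136. 156. 165. 154. 130. 115. 114. 116. 114.] [112. 112. 113. 113. 112. 122. 146. 163. 160. 139. 119. 113. 113. 113.]
[[300.   290.51]
 [303.   290.87]
 [306.   290.96]
 [309.   291.19]
 [312.   291.38]
 [315.   291.61]
 [318.   291.97]
 [321.   292.18]]
rod slope 2.5746661340113026 x at y=0,.0352,.065 [0.45618859 0.45777142 0.45911142]
[[269.   288.6   22.44]
 [273.   288.72  22.78]
 [277.   288.98  22.45]
 [281.   289.3   22.3 ]
 [285.   289.53  22.48]
 [289.   289.73  22.69]]
roller slope 2.118558193628961 [0.45651421 0.45781635 0.45891873]
```

Top view, rod axis against roller axis: they agree within 0.2 mm at the entry face. I'll trim z by −1 mm and advance to just short of the face.

Call:
jog_arm(plan="0 0 0 0.008 -0.002 -0.08 1;0 0 0 0.008 -0.002 -0.14 1;0 0 0 0.008 -0.002 -0.14 1;0 0 0 0.008 -0.002 -0.14 1;0 0 0 0.008 -0.002 -0.14 1")

```text
time_s: 11.47
position: [0.4506, -0.1307, 0.041]
orientation: [-114.0, 89.9, 153.6]
wrist_force: [-0.3, -0.3, -1.8]
grip_width: 0.0139
```

```bash
python3 -c "
from h import *
rel(.0415)"
```

```text
t 11.4667 along -0.1961 lat -0.0005 dz -0.0005 yaw 87.54 axle zdir 0.0009 F [-0.3 -0.3 -1.8] M [-0.08  0.01 -0.01] gw 0.013872635515436679
```

Call:
jog_arm(plan="0 0 0 -0.003 0.003 -0.03 1;0 0 0 -0.003 0.003 -0.06 1;0 0 0 -0.003 0.003 -0.09 1;0 0 0 -0.003 0.003 -0.12 1;0 0 0 -0.003 0.003 -0.15 1;0 0 0 -0.003 0.003 -0.15 1")

```text
time_s: 11.97
position: [0.4513, -0.1153, 0.0412]
orientation: [-119.6, 89.8, 147.9]
wrist_force: [-0.5, 0.7, -0.3]
grip_width: 0.0139
```

```bash
python3 -c "
from h import *
rel(.0415)
s=snap('top');save('top4',cv2.resize(s['color'][230:350,240:400],None,fx=5,fy=5,interpolation=cv2.INTER_CUBIC))"
```

```text
t 11.9667 along -0.1807 lat -0.0004 dz -0.0003 yaw 87.53 axle zdir 0.0013 F [-0.5  0.7 -0.3] M [-0.07 -0.02 -0.06] gw 0.013868831520224289
```

View pics/top4.png

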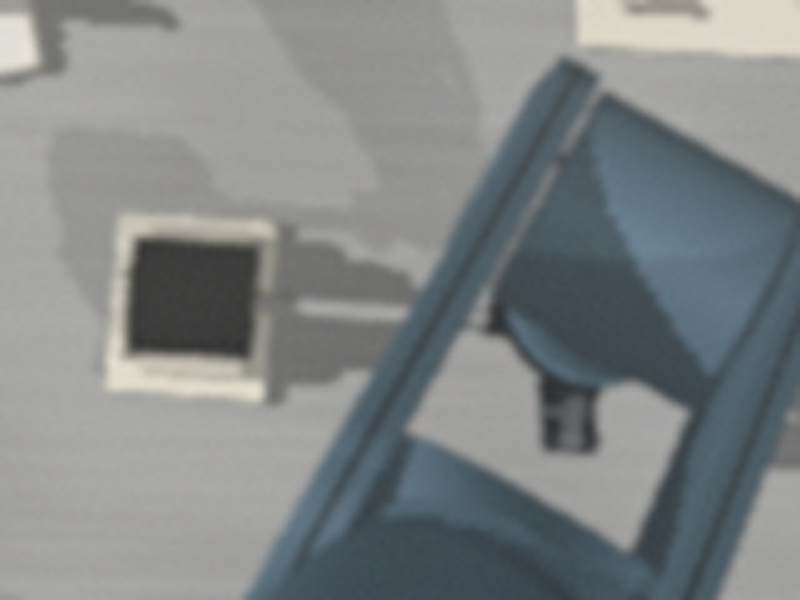

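The tip is about 10 mm inside the bore, forces stay under 1 N and the roller hasn't moved. I'll continue.

Call:
jog_arm(plan="0 0 0 -0.003 0.003 -0.05 1;0 0 0 -0.003 0.003 -0.1 1;0 0 0 -0.003 0.003 -0.15 1;0 0 0 -0.003 0.003 -0.2 1;0 0 0 -0.003 0.003 -0.25 1;0 0 0 -0.003 0.003 -0.3 1;0 0 0 -0.003 0.003 -0.35 1;0 0 0 -0.003 0.003 -0.4 1;0 0 0 -0.003 0.003 -0.4 1")

```text
time_s: 12.77
position: [0.4533, -0.075, 0.0415]
orientation: [-119.5, 89.8, 148.1]
wrist_force: [0.7, 0.0, -1.7]
grip_width: 0.014
```

```bash
python3 -c "
from h import *
rel(.0415)"
```

```text
t 12.7667 along -0.1403 lat -0.0002 dz 0.0000 yaw 87.55 axle zdir 0.0013 F [ 0.7  0.  -1.7] M [-0.06 -0.06 -0.02] gw 0.013996558587962903
```

Call:
jog_arm(plan="0 0 0 0 0 -0.05 1;0 0 0 0 0 -0.1 1;0 0 0 0 0 -0.15 1;0 0 0 0 0 -0.2 1;0 0 0 0 0 -0.25 1;0 0 0 0 0 -0.3 1;0 0 0 0 0 -0.35 1;0 0 0 0 0 -0.4 1;0 0 0 0 0 -0.42 1;0 0 0 0 0 -0.42 1")

```text
time_s: 13.6
position: [0.4552, -0.0335, 0.0416]
orientation: [-116.3, 89.9, 151.3]
wrist_force: [-0.2, 0.4, -0.8]
grip_width: 0.0141
```

```bash
python3 -c "
from h import *
rel(.0415)
s=snap('wrist');save('w5',s['color']);pickle.dump(s,open('w5.pkl','wb'))"
```

```text
t 13.6 along -0.0987 lat -0.0000 dz 0.0001 yaw 87.55 axle zdir 0.0011 F [-0.2  0.4 -0.8] M [-0.08  0.02  0.  ] gw 0.014133677397847837
```

View pics/w5.png

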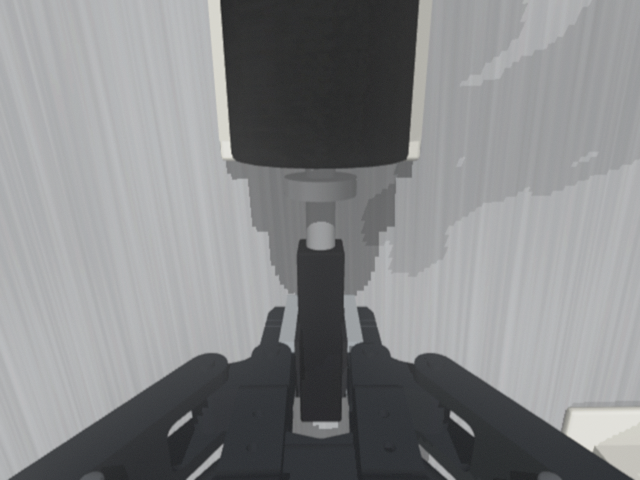

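The collar (320,186) is roughly 8 mm short of the roller face (320,165). I'll advance in small steps, watching the force.

Call:
jog_arm(plan="0 0 0 0 0 -0.03 1;0 0 0 0 0 -0.06 1;0 0 0 0 0 -0.08 1;0 0 0 0 0 -0.08 1;0 0 0 0 0 -0.08 1")

```text
time_s: 14.07
position: [0.4558, -0.0265, 0.0417]
orientation: [-94.0, 89.9, 173.5]
wrist_force: [-0.1, -4.0, -1.4]
grip_width: 0.0139
```

Call:
jog_arm(plan="0 0 0 0 0 -0.01 1;0 0 0 0 0 -0.01 1;0 0 0 0 0 -0.01 1")

```text
time_s: 14.32
position: [0.4559, -0.0265, 0.0418]
orientation: [-51.7, 89.9, -144.1]
wrist_force: [-2.3, -8.2, -1.3]
grip_width: 0.0141
```

```bash
python3 -c "
from h import *
rel(.0415)
s=snap('wrist');save('w6',s['color'])"
```

```text
t 14.3167 along -0.0917 lat 0.0003 dz 0.0003 yaw 87.55 axle zdir -0.0013 F [-2.3 -8.2 -1.3] M [-1.41  0.24  0.07] gw 0.014057633290368554
```

View pics/w6.png

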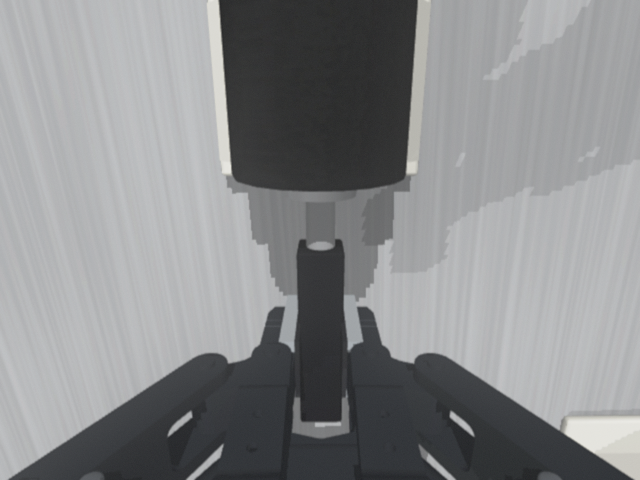

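Contact at about 8 N: the collar is against the roller and the roller against the stop. Before lifting I'll measure the labeller from the earlier wrist image.

```bash
python3 - <<'E'
from h import *
s=pickle.load(open('wstand.pkl','rb')); w=pts(s)
print(s['st']['position'])
c=s['color'][90:275,260:420]; save('wstandc',cv2.resize(c,None,fx=4,fy=3.2,interpolation=cv2.INTER_CUBIC))
z=np.nan_to_num(w[90:275,260:420,2]); save('wstandz',np.repeat(cv2.resize((np.clip(z/0.15,0,1)*255).astype(np.uint8),None,fx=4,fy=3.2,interpolation=cv2.INTER_NEAREST)[...,None],3,2))
print('table',np.nanmedian(w[300:360,250:400,2]))
for r in list(range(108,128,2))+list(range(236,262,2)):
    print(r,[f'{a*1000:.0f}' for a in w[r,308:382:2,2]])
E
```

```text
[0.59932635 0.21082541 0.23042208]
table 0.0015138431543349426
108 ['17', '18', '17', '17', '18', '17', '19', '17', '16', '17', '17', '16', '16', '17', '17', '17', '17', '17', '17', '18', '16', '17', '16', '17', '17', '18', '17', '19', '18', '18', '17', '18', '19', '18', '17', '16', '18']
110 ['17', '17', '17', '18', '18', '17', '17', '17', '17', '17', '17', '18', '17', '17', '17', '17', '18', '16', '18', '18', '16', '17', '17', '16', '18', '17', '17', '17', '16', '17', '17', '18', '117', '117', '18', '16', '16']
112 ['18', '18', '17', '19', '18', '16', '17', '17', '17', '18', '17', '18', '17', '18', '18', '19', '17', '17', '95', '95', '94', '95', '98', '108', '110', '111', '113', '114', '116', '117', '119', '119', '117', '117', '17', '17', '17']
114 ['17', '17', '17', '117', '117', '118', '119', '119', '118', '114', '112', '111', '110', '95', '95', '94', '96', '95', '94', '94', '95', '94', '96', '108', '109', '112', '112', '115', '115', '118', '120', '118', '116', '116', '17', '16', '18']
116 ['17', '16', '17', '117', '117', '119', '120', '118', '118', '115', '113', '111', '108', '9
[... 3624 characters left out ...]
7', '17', '15', '16', '112', '114', '115', '116', '118', '118', '118', '116', '2', '1']
256 ['17', '17', '17', '17', '16', '17', '16', '17', '118', '118', '118', '119', '117', '114', '3', '3', '3', '1', '2', '1', '1', '2', '0', '1', '1', '1', '1', '1', '2', '2', '117', '118', '118', '117', '1', '2', '1']
258 ['2', '1', '2', '1', '2', '1', '1', '-0', '117', '118', '119', '119', '117', '3', '1', '1', '1', '1', '1', '1', '1', '0', '1', '0', '2', '3', '1', '1', '2', '1', '1', 'nan', '1', '1', '2', '1', '2']
260 ['1', '2', '2', '2', '-0', '1', '-0', '2', '1', '2', '2', '1', '3', '1', '1', '2', '1', '3', '2', '1', '1', '1', '2', '2', '1', '2', '1', '1', '2', '1', '1', '1', '2', '2', '2', '3', '2']
```

View pics/wstandc.png

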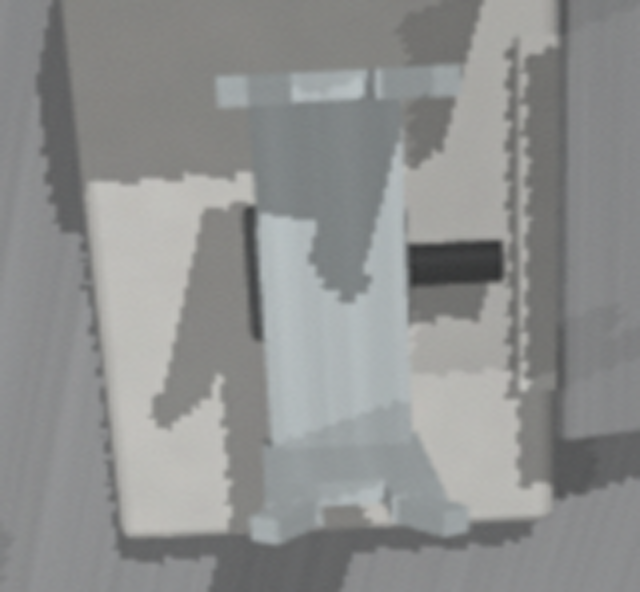

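View pics/wstandz.png

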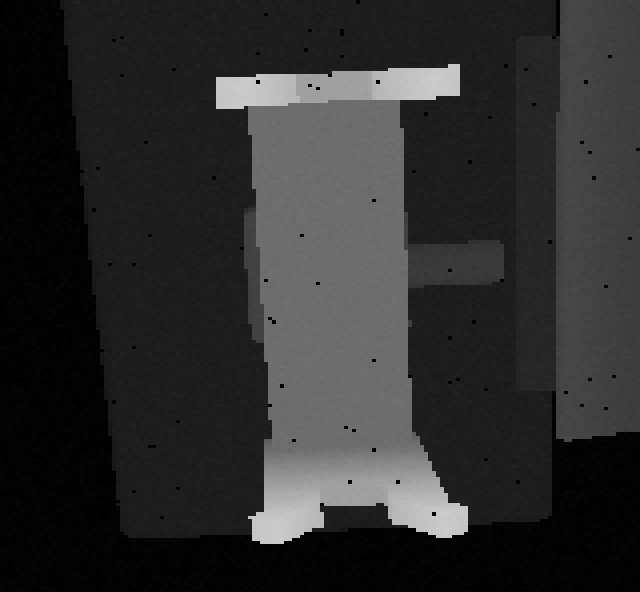

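```bash
python3 - <<'E'
from h import *
s=pickle.load(open('wstand.pkl','rb')); w=pts(s); z=w[...,2]
def mids(rows,lo,hi,h):
    o=[]
    for r in rows:
        u=320+np.nonzero((z[r,320:370]>lo)&(z[r,320:370]<hi))[0]
        # gap edges: outer arm pixels above hi
        L=320+np.nonzero(z[r,320:346]>0.104)[0].max(); Rr=346+np.nonzero(z[r,346:375]>0.104)[0].min()
        o.append((r,L+.5,Rr-.5,(L+Rr)/2,*ray(s,(L+Rr)/2,r,h)))
    return np.array(o)
a=mids(range(114,121),.09,.1,.1); b=mids(range(246,253),.09,.1,.107)
print(a.round(4)); print(b.round(4))
# floor edges only using floor z
for r in range(112,122):
    u=320+np.nonzero((z[r,320:370]>.09)&(z[r,320:370]<.1))[0]; print(r,u.min(),u.max(),u.mean(),ray(s,u.mean(),r,.093).round(4))
for r in range(243,249):
    u=335+np.nonzero((z[r,335:365]>.09)&(z[r,335:365]<.0965))[0]; 
    if len(u): print(r,u.min(),u.max(),u.mean(),ray(s,u.mean(),r,.093).round(4))
# arm tops extents (z>.104) for center & y
for n,(r0,r1) in {'far':(106,126),'near':(240,262)}.items():
    m=np.zeros_like(z,bool); m[r0:r1,300:390]=z[r0:r1,300:390]>.1155
    v,u=np.nonzero(m); P=w[v,u]; print(n,P.min(0).round(4),P.max(0).round(4),P.mean(0).round(4),len(P))
# base edges orientation: white base z~16
m=((z>.012)&(z<.021)).astype(np.uint8); m[:, :250]=0; m[:,420:]=0
v,u=np.nonzero(m); P=w[v,u]; print('base',cv2.minAreaRect(P[:,:2].astype(np.float32)))
s2=pickle.load(open('top0.pkl','rb')); w2=pts(s2); m=(w2[...,2]>.01); m[:190]=0;m[265:]=0;m[:,:140]=0;m[:,255:]=0
g=s2['color'].min(-1); m&=(g>120)|(w2[...,2]>.03)
E
```

```text
[[1.140e+02 3.335e+02 3.525e+02 3.430e+02 6.003e-01 2.927e-01 1.000e-01]
 [1.150e+02 3.335e+02 3.525e+02 3.430e+02 6.004e-01 2.921e-01 1.000e-01]
 [1.160e+02 3.335e+02 3.525e+02 3.430e+02 6.006e-01 2.914e-01 1.000e-01]
 [1.170e+02 3.335e+02 3.525e+02 3.430e+02 6.007e-01 2.908e-01 1.000e-01]
 [1.180e+02 3.335e+02 3.525e+02 3.430e+02 6.008e-01 2.901e-01 1.000e-01]
 [1.190e+02 3.335e+02 3.525e+02 3.430e+02 6.009e-01 2.895e-01 1.000e-01]
 [1.200e+02 3.345e+02 3.525e+02 3.435e+02 6.014e-01 2.889e-01 1.000e-01]]
[[2.460e+02 3.395e+02 3.565e+02 3.480e+02 6.220e-01 2.011e-01 1.070e-01]
 [2.470e+02 3.395e+02 3.565e+02 3.480e+02 6.222e-01 2.004e-01 1.070e-01]
 [2.480e+02 3.395e+02 3.565e+02 3.480e+02 6.224e-01 1.996e-01 1.070e-01]
 [2.490e+02 3.395e+02 3.575e+02 3.485e+02 6.229e-01 1.989e-01 1.070e-01]
 [2.500e+02 3.405e+02 3.565e+02 3.485e+02 6.230e-01 1.981e-01 1.070e-01]
 [2.510e+02 3.405e+02 3.575e+02 3.490e+02 6.236e-01 1.974e-01 1.070e-01]
 [2.520e+02 3.405e+02 3.575e+02 3.490e+02 6.237e-01 1.966e-01 1.070e-01]]
112 343 352 347.5 [0.6035 0.2947 0.093 ]
113 334 352 343.05555555555554 [0.6006 0.2934 0.093 ]
114 334 352 343.0 [0.6007 0.2928 0.093 ]
115 334 352 343.0 [0.6008 0.2921 0.093 ]
116 334 352 343.3333333333333 [0.6012 0.2915 0.093 ]
117 334 352 343.22222222222223 [0.6012 0.2908 0.093 ]
118 334 352 343.0 [0.6012 0.2901 0.093 ]
119 334 352 343.0 [0.6013 0.2895 0.093 ]
120 335 352 343.5 [0.6018 0.2889 0.093 ]
121 335 341 338.0 [0.5981 0.2875 0.093 ]
243 340 356 348.0 [0.6234 0.199  0.093 ]
244 340 356 348.0 [0.6236 0.1981 0.093 ]
245 340 356 348.0 [0.6238 0.1973 0.093 ]
246 340 356 348.0 [0.6239 0.1965 0.093 ]
247 341 353 347.0 [0.6233 0.1955 0.093 ]
far [0.5809 0.2837 0.1155] [0.6199 0.2985 0.1212] [0.6004 0.291  0.1175] 223
near [0.6029 0.1917 0.1155] [0.6421 0.2064 0.1202] [0.6228 0.1991 0.1175] 178
base ((0.6404811143875122, 0.15765053033828735), (0.12234718352556229, 0.45337697863578796), 18.111572265625)
```

Labeller: slot centres near (0.6229,0.1988) and far (0.6008,0.291), 94.8 mm apart against the expected 95. Direction is about 103.5° and slot floor z≈0.093, so the resting axis is at about 0.098. Arm tops at 0.1175 agree with that. Now I'll ease off and lift.

Call:
jog_arm(plan="0 0 0 0 0 0.008 1;0 0 0 0 0 0.008 1;0 0 0 -0.04 0 0.008 1;0 0 0 -0.08 0 0.008 1;0 0 0 -0.12 0 0.008 1;0 0 0 -0.16 0 0.008 1;0 0 0 -0.2 0 0.008 1;0 0 0 -0.2 0 0.008 1")

```text
time_s: 15.03
position: [0.456, -0.0257, 0.0624]
orientation: [-131.4, 89.9, 136.1]
wrist_force: [-1.3, -2.6, -1.9]
grip_width: 0.0139
```

```bash
python3 - <<'E'
from h import *
rel(.0415)
s=snap('wrist');save('w7',s['color'])
q=pickle.load(open('wstand.pkl','rb')); w=pts(q); z=w[...,2]
L=[];R=[]
for r in range(130,226):
    u=310+np.nonzero((z[r,310:385]>.060)&(z[r,310:385]<.069))[0]
    L.append(ray(q,u.min()-.5,r,.0625));R.append(ray(q,u.max()+.5,r,.0625))
L=np.array(L);R=np.array(R);M=(L+R)/2
for n,p in (('L',L),('R',R),('M',M)):
    k=np.polyfit(p[:,1],p[:,0],1); print(n,90-np.degrees(np.arctan(k[0])),np.polyval(k,[.1988,.291]))
print(np.linalg.norm((R-L),axis=1).mean())
E
```

```text
t 15.0333 along -0.0910 lat 0.0004 dz 0.0209 yaw 87.51 axle zdir 0.0010 F [-1.3 -2.6 -1.9] M [-0.76  0.22  0.13] gw 0.013938408564879268
L 103.65938852195185 [0.60756618 0.58515947]
R 103.5851953477209 [0.63857657 0.61629625]
M 103.62282097504654 [0.62307365 0.60072925]
0.030250398555734127
```

View pics/w7.png

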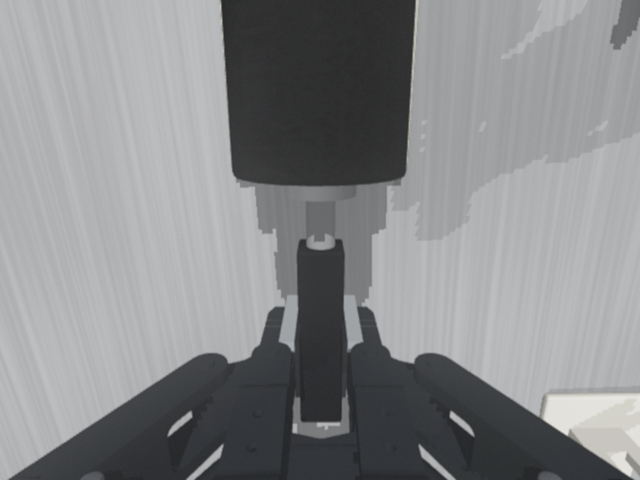

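The roller is riding on the axle against the collar (edge at row ~185, collar at 190). Yoke edges give 103.6°, which agrees. I'll lift on.

Call:
jog_arm(plan="0 0 0 -0.15 0 0 1;0 0 0 -0.35 0 0 1;0 0 0 -0.55 0 0 1;0 0 0 -0.75 0 0 1;0 0 0 -0.9 0 0 1;0 0 0 -0.9 0 0 1;0 0 0 -0.9 0 0 1;0 0 0 -0.9 0 0 1")

```text
time_s: 15.75
position: [0.4551, -0.0254, 0.1506]
orientation: [-118.0, 89.8, 149.5]
wrist_force: [-0.2, -0.5, -2.9]
grip_width: 0.0141
```

```bash
python3 - <<'E'
from h import *
rel(.0415)
s=snap('wrist');save('w8',s['color']); w=pts(s)
print('roller top z along rows', [(r,w[r,320].round(4).tolist()) for r in range(10,185,25)], 'neck/grip', [(r,w[r,320].round(4).tolist()) for r in (215,245,260,290,320)])
d=np.array([np.cos(np.radians(103.6)),np.sin(np.radians(103.6))]);near=np.array([.6229,.1988]);C=near+15e-3*d;T=C-.0605*d;print('C',C,'T',T)
plan([((*T,.152),103.6)])
E
```

```text
t 15.75 along -0.0907 lat -0.0006 dz 0.1091 yaw 87.51 axle zdir 0.0020 F [-0.2 -0.5 -2.9] M [-0.21  0.01 -0.04] gw 0.014056229259177915
roller top z along rows [(10, [0.4599, 0.0773, 0.1959]), (35, [0.4596, 0.0719, 0.1971]), (60, [0.4594, 0.0668, 0.196]), (85, [0.4592, 0.0613, 0.1958]), (110, [0.4589, 0.0556, 0.1959]), (135, [0.4586, 0.0496, 0.1949]), (160, [0.4584, 0.0434, 0.1955])] neck/grip [(215, [0.4574, 0.0234, 0.1749]), (245, [0.457, 0.0131, 0.1749]), (260, [0.4568, 0.0088, 0.1778]), (290, [0.4563, -0.0018, 0.1783]), (320, [0.4558, -0.0127, 0.1795])]
C [0.61937287 0.21337942] T [0.63359897 0.15457577]
rows>=4: -0.562 -0.005 0.008 -0.011 0.91 -1.0  -> [0.5502 0.0705 0.1512]
rows>=3: 0.0 -0.0 0.0 -0.008 1.0 -0.615  -> [0.6329 0.1538 0.152 ]
rows>=1: 0.0 -0.0 0.0 0.0 0.009 -0.005  -> [0.6336 0.1545 0.152 ]
--
```

View pics/w8.png

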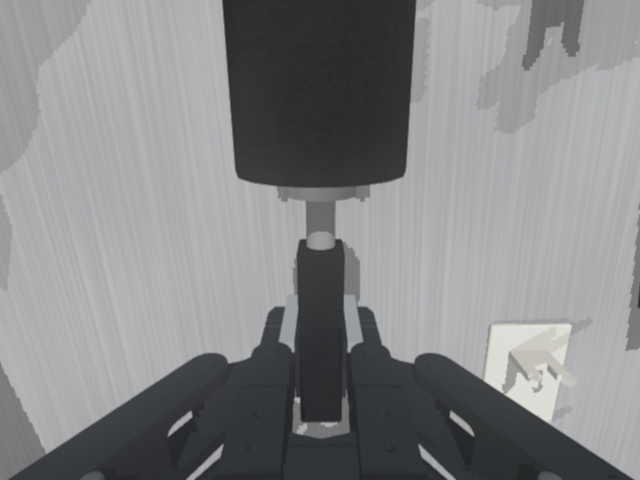

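Weight reads 2.9 N, matching axle plus roller, and the roller is against the collar. I'll carry it to a hover above the labeller.

Call:
jog_arm(plan="-0.1 0 0 0 0.15 -0.16 1;-0.2 0 0 0 0.33 -0.36 1;-0.3 0 0 0 0.51 -0.56 1;-0.4 0 0 0 0.69 -0.76 1;-0.5 0 0 0 0.85 -0.93 1;-0.56 0 0 -0.01 0.91 -1 1;-0.56 0 0 -0.01 0.91 -1 1")

```text
time_s: 16.38
position: [0.5516, 0.0715, 0.151]
orientation: [-128.7, 89.8, 155.0]
wrist_force: [0.2, -0.0, -3.0]
grip_width: 0.0145
```

Call:
jog_arm(plan="0 0 0 0 0.2 -0.12 1;0 0 0 0 0.4 -0.25 1;0 0 0 0 0.6 -0.37 1;0 0 0 0 0.8 -0.49 1;0 0 0 0 0.92 -0.57 1;0 0 0 0 1 -0.615 1;0 0 0 0 1 -0.615 1;0 0 0 0 1 -0.615 1;0 0 0 0 1 -0.615 1")

```text
time_s: 17.13
position: [0.6329, 0.1521, 0.152]
orientation: [-109.9, 89.8, 173.6]
wrist_force: [-0.4, -0.7, -2.7]
grip_width: 0.0141
```

```bash
cat >> h.py <<'E'
def rels():
    st=bot.sense(); a=np.radians(103.6); d=np.array([np.cos(a),np.sin(a),0]); n=np.array([np.sin(a),-np.cos(a),0]); c=np.array([.6336,.1546,.0795]); p=st['position']-c; R=Rtool(st['orientation'])
    print('t',st['time_s'],st['position'].round(4),'along %.4f lat %.4f dz %.4f'%(p@d,p@n,p[2]),'yaw',np.degrees(np.arctan2(-R[1,2],-R[0,2])).round(2),'axle zdir %.4f'%-R[2,2],'F',st['wrist_force'].round(1),'M',st['moment'].round(2),'gw',st['grip_width'])
E
python3 - <<'E'
from h import *
rels()
for n in ['wrist','top','side']:
    s=snap(n); pickle.dump(s,open(n+'9.pkl','wb'))
    a={'wrist':(0,0,640,480),'top':(140,170,300,290),'side':(230,140,370,260)}[n]; k=1 if n=='wrist' else 5
    save(n+'9',cv2.resize(s['color'][a[1]:a[3],a[0]:a[2]],None,fx=k,fy=k,interpolation=cv2.INTER_CUBIC))
plan([((.6336,.1546,.152),103.6)])
E
```

```text
t 17.1333 [0.6329 0.1521 0.152 ] along -0.0023 lat -0.0013 dz 0.0725 yaw 103.5 axle zdir 0.0013 F [-0.4 -0.7 -2.7] M [-0.22 -0.08  0.01] gw 0.014092686450047237
rows>=1: -0.004 -0.003 0.004 0.006 0.007 -0.022  -> [0.6336 0.1546 0.152 ]
--
```

View pics/wrist9.png

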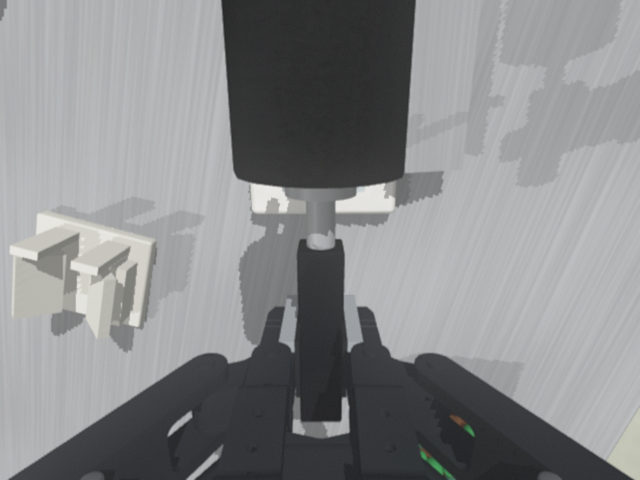

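View pics/top9.png

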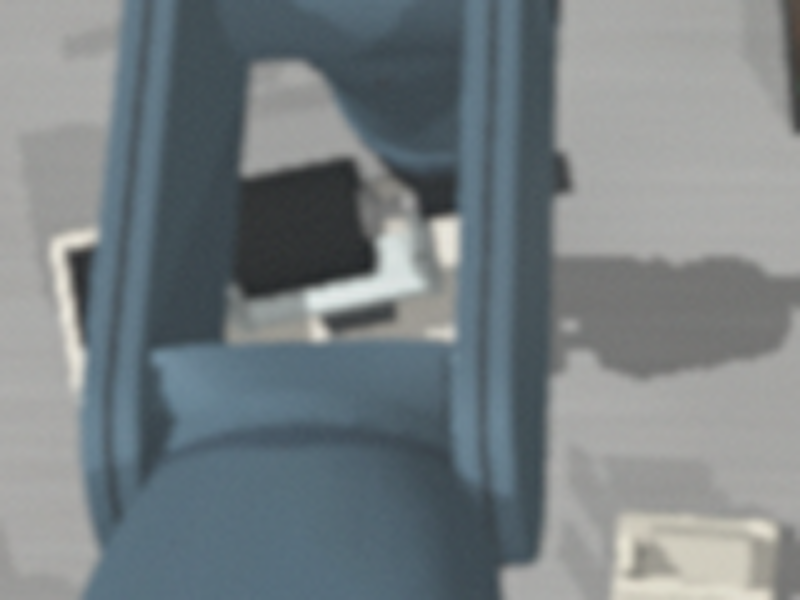

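View pics/side9.png

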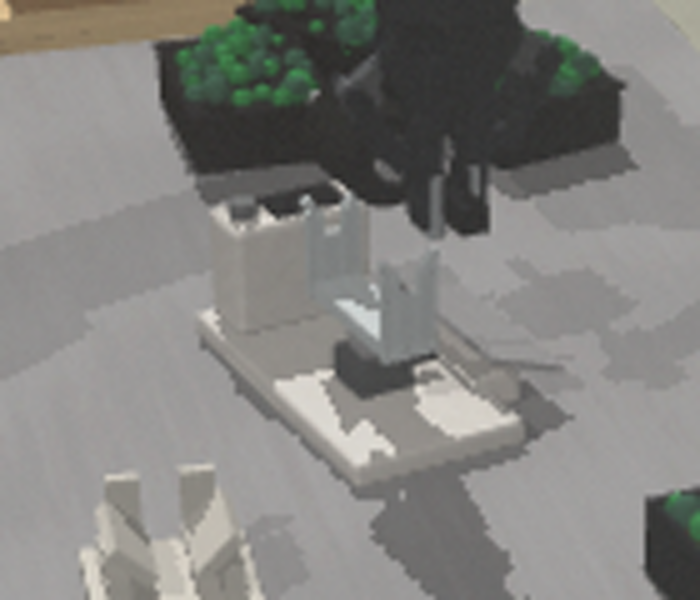

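Call:
jog_arm(plan="-0.004 -0.002 0.003 0.15 0.01 -0.023 1;-0.004 -0.002 0.003 0.3 0.01 -0.023 1;-0.004 -0.002 0.003 0.42 0.01 -0.023 1;-0.004 -0.002 0.003 0.44 0.01 -0.023 1;-0.004 -0.002 0.003 0.44 0.01 -0.023 1;-0.004 -0.002 0.003 0.44 0.01 -0.023 1;-0.004 -0.002 0.003 0.44 0.01 -0.023 1")

```text
time_s: 17.87
position: [0.635, 0.1557, 0.1095]
orientation: [98.2, 89.9, 21.8]
wrist_force: [0.8, 0.5, -2.9]
grip_width: 0.0137
```

```bash
python3 - <<'E'
from h import *
rels()
for n in ['wrist']:
    s=snap(n); pickle.dump(s,open(n+'10.pkl','wb')); w=pts(s)
    save(n+'10',cv2.resize(s['color'][140:300,220:420],None,fx=4,fy=3.5,interpolation=cv2.INTER_CUBIC))
for r in range(195,250,3): print(r,[f'{a*1000:.0f}' for a in w[r,270:374:3,2]])
E
```

```text
t 17.8667 [0.635  0.1557 0.1095] along 0.0007 lat 0.0016 dz 0.0300 yaw 103.66 axle zdir 0.0002 F [ 0.8  0.5 -2.9] M [-0.25 -0.04 -0.04] gw 0.013671424370140206
195 ['17', '18', '98', '98', '97', '131', '135', '135', '136', '138', '139', '138', '140', '140', '140', '141', '141', '140', '140', '140', '140', '139', '140', '139', '138', '137', '137', '136', '135', '17', '18', '18', '17', '17', '18']
198 ['17', '17', '104', 'nan', '103', '102', '103', '136', '137', '138', '139', '140', '140', '138', '140', '141', '141', '140', '140', '140', '139', '141', '138', '140', '138', '138', '137', '103', '103', '103', '17', '17', '17', '18', '16']
201 ['17', '108', '108', '109', '109', '109', '109', '107', '109', '108', '104', '93', '130', '141', '141', '141', '141', '141', '140', '141', '139', '132', '107', '107', '108', '110', '108', '109', '109', '109', '18', '17', '18', '18', '19']
204 ['114', '114', '114', '115', '114', '114', '113', '112', '111', '108', '105', '94', '131', '131', '133', '134', '134', '134', '135', '132', '132', '131', '108', '111', '112', '113', '114', '114', '114', '113', '
[... 2707 characters left out ...]
'123', '123', '1', '2', '0', '1', '1', '0', '2', '1', '2', '1', '2']
243 ['1', '1', '1', '1', '2', '2', '1', '2', '2', '2', '127', '127', '129', '131', '132', '134', '134', '135', 'nan', '132', '133', '132', '128', '126', '125', '1', '1', '1', '1', '1', '2', 'nan', '2', '2', '2']
246 ['3', '1', '1', '1', '1', '2', '0', '2', '2', '1', '130', '130', '130', '132', '134', '134', 'nan', '132', '133', '133', '132', '131', '130', '129', '129', '2', '2', '1', '0', '1', '1', '2', '1', '1', '3']
249 ['2', '1', '2', '2', '2', '1', '0', '1', '2', '1', '133', '133', '133', '133', '133', '133', '134', '133', '134', '134', '132', '133', '134', '132', '133', '2', '1', '1', '1', '2', '1', '1', '1', '2', '3']
```

View pics/wrist10.png

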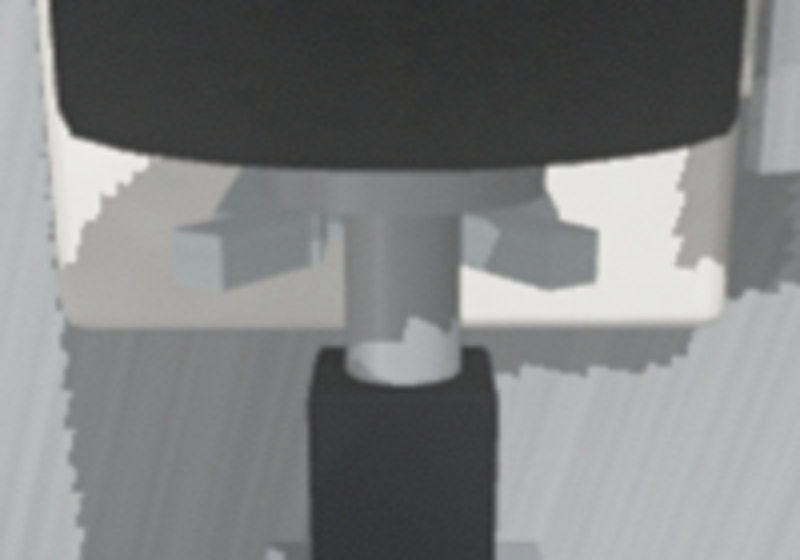

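```bash
python3 - <<'E'
from h import *
s=pickle.load(open('wrist10.pkl','rb')); w=pts(s); z=w[...,2]
a=np.radians(103.6); n=np.array([np.sin(a),-np.cos(a)]); d=np.array([np.cos(a),np.sin(a)]); c=np.array([.6336,.1546])
def loc(p): return ((np.asarray(p)[...,:2]-c)@n)
# per row: left prong outermost / right prong outermost
for r in range(206,218,2):
    m=np.nonzero((z[r]>.100)&(z[r]<.1225))[0]; m=m[(m>230)&(m<400)]
    L=m.min()-.5; R=m.max()+.5
    gl=m[m<310].max()+.5
    print(r,L,R,'outer lat',loc(ray(s,L,r,.1155)),loc(ray(s,R,r,.1155)),'inner left z%.3f'%z[r,int(gl-1)],loc(ray(s,gl,r,.1045)))
    k=np.nonzero((z[r]>.126)&(np.arange(640)>295)&(np.arange(640)<345))[0]; print('   neck',k.min(),k.max(),loc(ray(s,k.mean(),r,.128)))
for lo in (.1165,):
  m=(z>lo)&(z<.1225); m[:200]=0;m[226:]=0
  for nm,sl in (('L',slice(240,305)),('R',slice(335,390))):
    mm=np.zeros_like(m); mm[:,sl]=m[:,sl]; v,u=np.nonzero(mm); P=w[v,u]; print(nm,len(P),'lat mean',loc(P).mean(),'along',((P[:,:2]-c)@d).mean(),u.min(),u.max())
E
```

```text
206 262.5 369.5 outer lat -0.01992572987557056 0.02005394576108755 inner left z0.108 -0.006306055910685278
   neck 306 334 0.0015449279153616812
208 262.5 369.5 outer lat -0.019961915545896314 0.020085923618126344 inner left z0.108 -0.006319007548917953
   neck 306 334 0.0015453158631751865
210 262.5 369.5 outer lat -0.019998224786586936 0.02011801073320167 inner left z0.108 -0.0063320034238560936
   neck 306 334 0.0015457051361617534
212 262.5 369.5 outer lat -0.020034658231695184 0.02015020766722078 inner left z0.108 -0.006345043762525192
   neck 306 334 0.0015460957411231075
214 262.5 369.5 outer lat -0.020071216519619267 0.020182514984937387 inner left z0.108 -0.006358128793506767
   neck 306 334 0.0015464876849072343
216 262.5 368.5 outer lat -0.020107900293139778 0.01983788873578464 inner left z0.110 -0.00799869125570503
   neck 306 334 0.0015468809744092137
L 260 lat mean -0.015833696381039764 along 0.04584104494590011 263 282
R 255 lat mean 0.015982089649123076 along 0.045889685043649785 349 369
```

The near arm confirms the slot centre at lateral 0.0 mm. The axle is at +1.5 mm, so I'll correct and lower partway.

Call:
jog_arm(plan="0 0 0 0 -0.014 0 1;0 0 0 0 -0.014 0 1;0 0 0 0.05 -0.014 0 1;0 0 0 0.1 -0.014 0 1;0 0 0 0.1 -0.014 0 1;0 0 0 0.1 -0.014 0 1")

```text
time_s: 18.42
position: [0.6324, 0.1553, 0.0976]
orientation: [-113.7, 89.9, 170.0]
wrist_force: [0.8, -0.9, -3.0]
grip_width: 0.0139
```

```bash
python3 -c "
from h import *
rels()"
```

```text
t 18.4167 [0.6324 0.1553 0.0976] along 0.0010 lat -0.0010 dz 0.0181 yaw 103.67 axle zdir 0.0007 F [ 0.8 -0.9 -3. ] M [-0.25  0.03  0.02] gw 0.013890654099911403
```

Call:
jog_arm(plan="0 0 0 0 0.006 0 1;0 0 0 0.03 0.006 0 1;0 0 0 0.06 0.006 0 1;0 0 0 0.06 0.006 0 1;0 0 0 0.06 0.006 0 1")

```text
time_s: 18.83
position: [0.6333, 0.1555, 0.0921]
orientation: [-126.9, 89.9, 156.8]
wrist_force: [-0.2, -0.1, -4.1]
grip_width: 0.0137
```

```bash
python3 -c "
from h import *
rels()"
```

```text
t 18.8333 [0.6333 0.1555 0.0921] along 0.0010 lat -0.0001 dz 0.0126 yaw 103.66 axle zdir 0.0007 F [-0.2 -0.1 -4.1] M [-0.18  0.02  0.01] gw 0.013749561027138113
```

Call:
jog_arm(plan="0 0 0 0.03 0 0 1;0 0 0 0.06 0 0 1;0 0 0 0.09 0 0 1;0 0 0 0.09 0 0 1;0 0 0 0.09 0 0 1")

```text
time_s: 19.25
position: [0.6333, 0.1555, 0.0831]
orientation: [-123.9, 89.9, 159.7]
wrist_force: [-0.4, 0.4, -2.9]
grip_width: 0.0141
```

```bash
python3 -c "
from h import *
rels()"
```

```text
t 19.25 [0.6333 0.1555 0.0831] along 0.0010 lat -0.0001 dz 0.0036 yaw 103.67 axle zdir 0.0006 F [-0.4  0.4 -2.9] M [-0.23 -0.04 -0.  ] gw 0.014053257912247754
```

No contact yet. I'll continue in 1–2 mm steps.

Call:
jog_arm(plan="0 0 0 0.01 0 0 1;0 0 0 0.02 0 0 1;0 0 0 0.02 0 0 1;0 0 0 0.02 0 0 1")

```text
time_s: 19.58
position: [0.6335, 0.1555, 0.0815]
orientation: [-166.2, 90.0, 117.5]
wrist_force: [-0.4, 0.2, -3.0]
grip_width: 0.0139
```

Call:
jog_arm(plan="0 0 0 0.01 0 0 1;0 0 0 0.01 0 0 1;0 0 0 0.01 0 0 1")

```text
time_s: 19.83
position: [0.6336, 0.1556, 0.0805]
orientation: [-172.6, 90.0, 111.1]
wrist_force: [-0.0, 0.1, -2.9]
grip_width: 0.0138
```

```bash
python3 -c "
from h import *
rels()"
```

```text
t 19.8333 [0.6336 0.1556 0.0805] along 0.0009 lat 0.0002 dz 0.0010 yaw 103.66 axle zdir 0.0006 F [-0.   0.1 -2.9] M [-0.16 -0.03 -0.01] gw 0.013836649802033711
```

Call:
jog_arm(plan="0 0 0 0.01 0 0 1;0 0 0 0.01 0 0 1;0 0 0 0.01 0 0 1")

```text
time_s: 20.08
position: [0.6337, 0.1556, 0.0798]
orientation: [142.6, 90.0, 66.2]
wrist_force: [0.1, -0.5, -0.6]
grip_width: 0.0143
```

```bash
python3 -c "
from h import *
rels()"
```

```text
t 20.0833 [0.6337 0.1556 0.0798] along 0.0009 lat 0.0004 dz 0.0003 yaw 103.66 axle zdir 0.0005 F [ 0.1 -0.5 -0.6] M [-0.09  0.05  0.05] gw 0.014268284825909477
```

First contact (Fz −2.9 → −0.6). A little further, so both slots carry it.

Call:
jog_arm(plan="0 0 0 0.005 0 0 1;0 0 0 0.005 0 0 1;0 0 0 0.005 0 0 1")

```text
time_s: 20.33
position: [0.6338, 0.1556, 0.0795]
orientation: [125.7, 90.0, 49.4]
wrist_force: [-1.3, -1.5, 2.4]
grip_width: 0.0142
```

Call:
jog_arm(plan="0 0 0 0.005 0 0 1;0 0 0 0.005 0 0 1;0 0 0 0.005 0 0 1")

```text
time_s: 20.58
position: [0.6339, 0.1556, 0.0793]
orientation: [108.8, 89.9, 32.5]
wrist_force: [-1.8, 0.0, 5.2]
grip_width: 0.0139
```

```bash
python3 -c "
from h import *
rels()
s=snap('side');pickle.dump(s,open('side11.pkl','wb'));save('side11',cv2.resize(s['color'][140:260,230:370],None,fx=5,fy=5,interpolation=cv2.INTER_CUBIC))
s=snap('wrist');pickle.dump(s,open('wrist11.pkl','wb'));save('wrist11',s['color'])
"
```

```text
t 20.5833 [0.6339 0.1556 0.0793] along 0.0009 lat 0.0005 dz -0.0002 yaw 103.67 axle zdir 0.0003 F [-1.8  0.   5.2] M [0.07 0.31 0.07] gw 0.013868091448001078
```

View pics/wrist11.png

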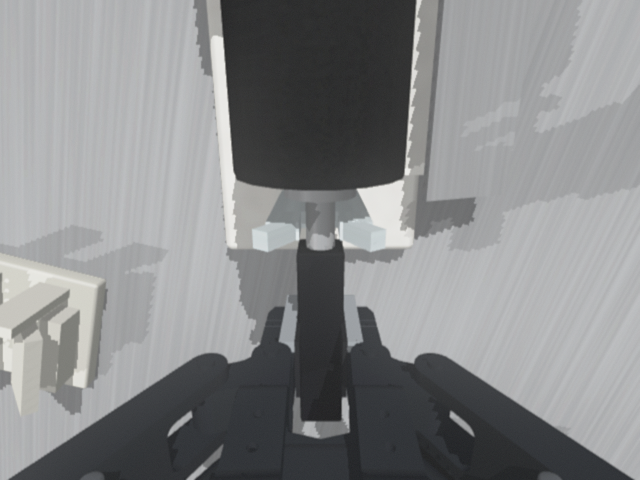

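View pics/side11.png

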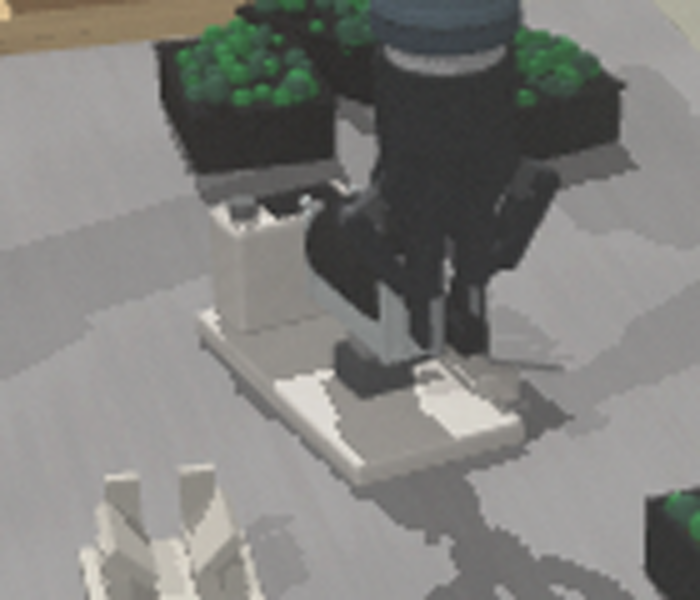

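The axle rests in the slots: the stand is carrying about 8 N, the axis is at 0.0978 as predicted, and the collar is against the roller in the wrist view (320,190). I'll ease the grip, then open gently.

Call:
jog_arm(plan="0 0 0 -0.003 -0.003 0 1;0 0 0 -0.003 -0.003 0 1;0 0 0 -0.003 -0.003 0 1;0 0 0 -0.003 -0.003 0 1", squeeze=20)

```text
time_s: 21.02
position: [0.6337, 0.1555, 0.0793]
orientation: [111.0, 89.9, 34.6]
wrist_force: [-0.3, 0.3, 6.0]
grip_width: 0.0138
```

```bash
python3 -c "
from h import *
rels()"
```

```text
t 21.0167 [0.6337 0.1555 0.0793] along 0.0009 lat 0.0004 dz -0.0002 yaw 103.66 axle zdir 0.0004 F [-0.3  0.3  6. ] M [0.07 0.11 0.  ] gw 0.013762504775779765
```

Call:
jog_arm(plan="0 0 0 0 0 0 0.68;0 0 0 0 0 0 0.66;0 0 0 0 0 0 0.64;0 0 0 0 0 0 0.62;0 0 0 0 0 0 0.6;0 0 0 0 0 0 0.57;0 0 0 0 0 0 0.54;0 0 0 0 0 0 0.5;0 0 0 0 0 0 0.46;0 0 0 0 0 0 0.42")

```text
time_s: 21.85
position: [0.6331, 0.1555, 0.0786]
orientation: [-136.4, 90.0, 147.3]
wrist_force: [0.1, 0.3, 0.3]
grip_width: 0.0247
```

```bash
python3 -c "
from h import *
rels()
s=snap('wrist');pickle.dump(s,open('wrist12.pkl','wb'));save('wrist12',s['color'])
"
```

```text
t 21.85 [0.6331 0.1555 0.0786] along 0.0009 lat -0.0003 dz -0.0009 yaw 103.67 axle zdir 0.0006 F [0.1 0.3 0.3] M [-0.01 -0.03 -0.03] gw 0.024696053015787985
```

View pics/wrist12.png

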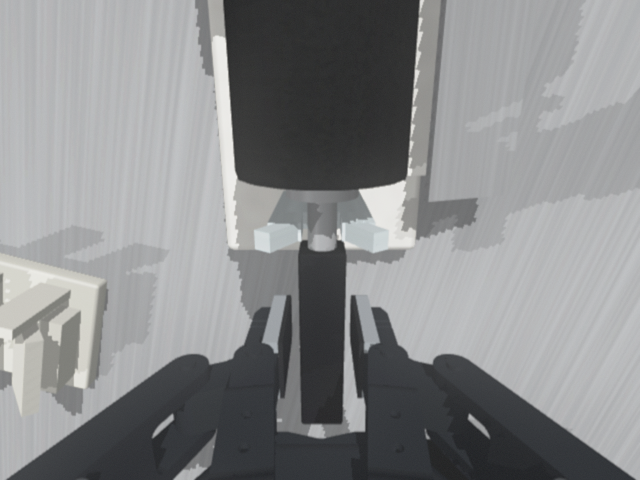

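Released cleanly with no force. The axle lies centred between the open pads and the collar is on the roller. I'll open wider and withdraw straight up.

Call:
jog_arm(plan="0 0 0 0 0 0 0.2;0 0 0 0 0 0 0;0 0 0 0 0 0 -0.1;0 0 0 0 0 0 -0.1;0 0 0 -0.1 0 0 -0.1;0 0 0 -0.3 0 0 -0.1;0 0 0 -0.6 0 0 -0.1;0 0 0 -0.95 0 0 -0.1;0 0 0 -0.95 0 0 -0.1;0 0 0 -0.95 0 0 -0.1")

```text
time_s: 22.73
position: [0.6352, 0.1556, 0.1778]
orientation: [84.4, 89.6, 8.1]
wrist_force: [-0.3, 0.5, -0.2]
grip_width: 0.047
```

Call:
jog_arm(plan="0 0 0 -0.5 0 0.3 -0.1;0 0 0 -0.8 0 0.6 -0.1;0 0 0 -0.8 0 0.6 -0.1;0 0 0 -0.8 0 0.6 -0.1;0 0 0 -0.8 0 0.6 -0.1;0 0 0 -0.8 0 0.6 -0.1")

```text
time_s: 23.23
position: [0.6462, 0.0978, 0.2516]
orientation: [-119.3, 89.8, 164.4]
wrist_force: [-0.7, 0.2, -0.7]
grip_width: 0.047
```

```bash
python3 - <<'E'
from h import *
rels()
for n in ['wrist','side','top']:
    s=snap(n); pickle.dump(s,open(n+'13.pkl','wb'))
    if n=='side': save('side13',cv2.resize(s['color'][140:280,200:380],None,fx=4,fy=4,interpolation=cv2.INTER_CUBIC))
    else: save(n+'13',s['color'])
E
```

```text
t 23.2333 [0.6462 0.0978 0.2516] along -0.0582 lat -0.0011 dz 0.1721 yaw 103.67 axle zdir 0.0021 F [-0.7  0.2 -0.7] M [ 0.01  0.04 -0.07] gw 0.04699189455729408
```

View pics/wrist13.png

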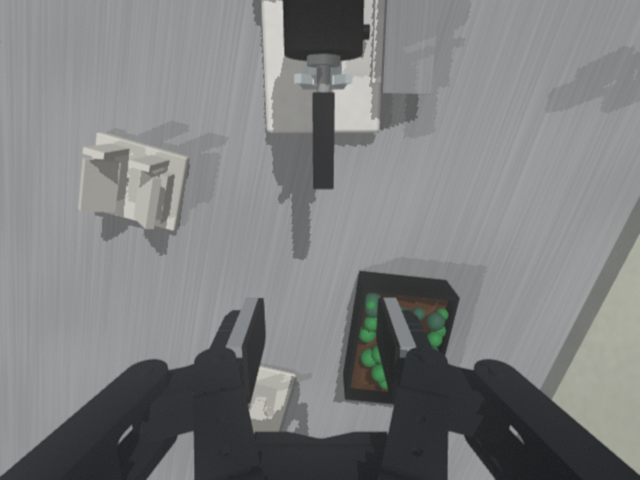

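View pics/side13.png

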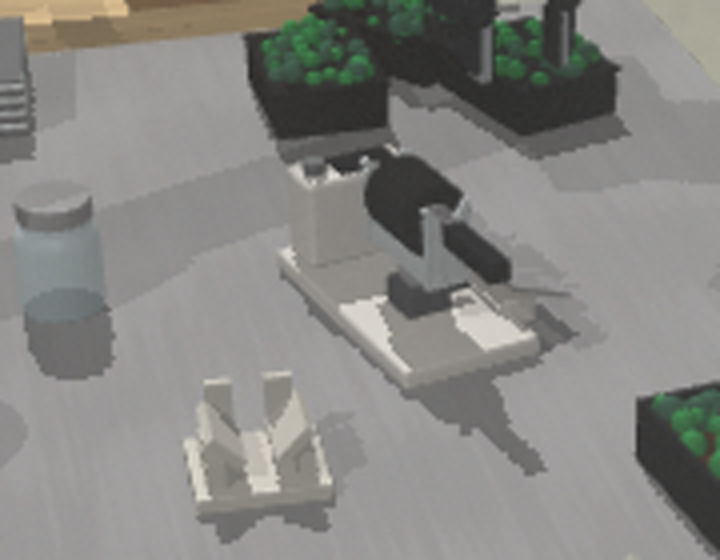

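Call:
jog_arm(plan="0 0 0 0 0 -0.3 -0.1;0 0 0 0 0 -0.6 -0.1;0 0 0 0 0 -0.7 -0.1;0 0 0 0 0 -0.7 -0.1;0 0 0 0 0 -0.7 -0.1")

```text
time_s: 23.8
position: [0.6305, 0.1657, 0.2531]
orientation: [-85.1, 89.9, -161.3]
wrist_force: [-0.0, -0.6, 0.4]
grip_width: 0.0467
```

```bash
python3 - <<'E'
from h import *
rels()
s=snap('wrist'); pickle.dump(s,open('wrist14.pkl','wb')); save('wrist14',s['color'])
save('wrist14c',cv2.resize(s['color'][20:330,220:440],None,fx=2.6,fy=1.9,interpolation=cv2.INTER_CUBIC))
E
```

```text
t 23.8 [0.6305 0.1657 0.2531] along 0.0115 lat -0.0004 dz 0.1736 yaw 103.79 axle zdir -0.0001 F [-0.  -0.6  0.4] M [ 0.03 -0.04  0.01] gw 0.046724943244715385
```

View pics/wrist14.png

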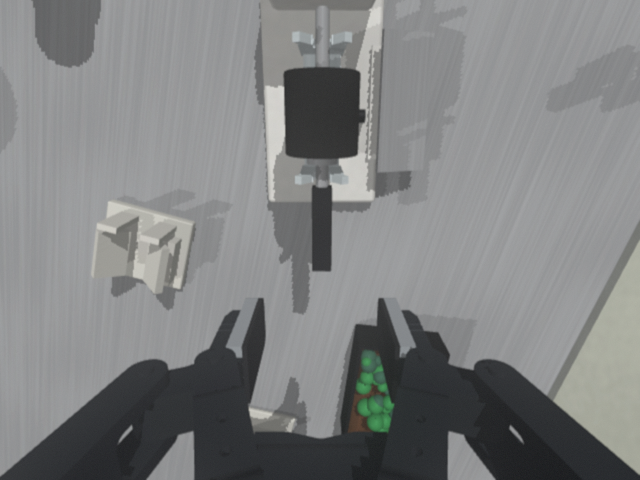

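```bash
python3 - <<'E'
from h import *
s=pickle.load(open('wrist14.pkl','rb')); w=pts(s); z=w[...,2]; g=cv2.cvtColor(s['color'],cv2.COLOR_RGB2GRAY)
a=np.radians(103.6); n=np.array([np.sin(a),-np.cos(a)]); d=np.array([np.cos(a),np.sin(a)])
C=np.array([.61937,.21338]) # nominal collar
def st_(p): p=np.asarray(p); return np.r_[(p[:2]-C)@n,(p[:2]-C)@d-.03]
A=[]
for r in range(192,264,4):
    u=305+np.nonzero((g[r,305:338]<60)&(z[r,305:338]>.09))[0]; A.append(np.r_[st_(ray(s,u.mean(),r,.106)),np.nanmedian(z[r,u])])
A=np.array(A); print('grip lat',A[[0,-1],0],'z',A[:3,2].mean(),A[-3:,2].mean())
B=[]
for r in list(range(12,28,2))+list(range(58,66,2)):
    u=310+np.nonzero((z[r,310:335]>.094)&(z[r,310:335]<.108))[0]; B.append(np.r_[st_(ray(s,u.mean(),r,.0985)),np.nanmax(z[r,u])])
B=np.array(B); print('rod',B.round(4).tolist())
print('col',[(r,int(g[r,321]),round(float(z[r,321]),3)) for r in range(60,76)],[(r,int(g[r,321]),round(float(z[r,321]),3)) for r in range(150,192)],[(r,int(g[r,321])) for r in range(264,276)])
for r,h,nm in ((187,.106,'grip front'),(270.5,.106,'grip back'),(67.5,.124,'roller +y top'),(156.5,.124,'roller -y top'),(5,.102,'tip')): print(nm,st_(ray(s,321.5,r,h)).round(4))
st=bot.sense()
# bystanders: compare depth/colour masks in top views
t0=pickle.load(open('top0.pkl','rb'));t1=pickle.load(open('top13.pkl','rb'))
for nm,(u0,v0,u1,v1) in {'jar':(135,305,190,345),'wrench':(435,300,490,380),'punnet':(290,145,358,200)}.items():
    print(nm,np.abs(t0['color'][v0:v1,u0:u1].astype(int)-t1['color'][v0:v1,u0:u1]).mean())
E
```

```text
grip lat [0.00025378 0.00014655] z 0.10702593285676311 0.10715984807919499
rod [[0.0002, 0.0685, 0.1054], [0.0002, 0.0673, 0.1051], [0.0005, 0.0661, 0.1056], [0.0005, 0.0649, 0.1052], [0.0005, 0.0636, 0.105], [0.0005, 0.0624, 0.1052], [0.0005, 0.0612, 0.1053], [0.0005, 0.0599, 0.1042], [0.0007, 0.0395, 0.1064], [0.0003, 0.0382, 0.1055], [0.0003, 0.0369, 0.1045], [0.0003, 0.0356, 0.1048]]
col [(60, 153, 0.103), (61, 153, 0.105), (62, 151, 0.104), (63, 145, 0.105), (64, 140, 0.103), (65, 135, 0.104), (66, 120, 0.104), (67, 82, 0.123), (68, 57, 0.126), (69, 53, 0.127), (70, 53, 0.125), (71, 53, 0.127), (72, 52, 0.126), (73, 54, 0.125), (74, 53, 0.125), (75, 51, 0.125)] [(150, 59, 0.124), (151, 54, 0.125), (152, 56, 0.126), (153, 58, 0.125), (154, 54, 0.126), (155, 58, 0.126), (156, 57, 0.125), (157, 57, 0.125), (158, 72, 0.126), (159, 96, 0.11), (160, 111, 0.111), (161, 111, 0.112), (162, 113, 0.11), (163, 113, 0.112), (164, 112, 0.112), (165, 110, 0.111), (166, 110, 0.105), (167, 109, 0.106), (168, 109, 0.104), (169, 109, 0.103), (170, 104, 0.103), (171, 101, 0.105), (172, 105, 0.105), (173, 108, 0.104), (174, 108, 0.104), (175, 110, 0.105), (176, 109, 0.104), (177, 111, 0.105), (178, 111, 0.104), (179, 125, 0.104), (180, 144, 0.104), (181, 152, 0.104), (182, 153, 0.105), (183, 152, 0.103), (184, 152, 0.105), (185, 152, 0.103), (186, 145, 0.103), (187, 115, 0.105), (188, 72, 0.107), (189, 57, 0.107), (190, 57, 0.107), (191, 59, 0.106)] [(264, 56), (265, 57), (266, 56), (267, 56), (268, 57), (269, 58), (270, 80), (271, 120), (272, 151), (273, 157), (274, 156), (275, 155)]
grip front [ 0.0003 -0.0525]
grip back [ 0.0006 -0.1226]
roller +y top [-0.0001  0.0305]
roller -y top [ 0.0002 -0.0273]
tip [-0.0002  0.0719]
jar 15.7
wrench 22.027651515151515
punnet 12.488235294117647
```

View pics/wrist14c.png

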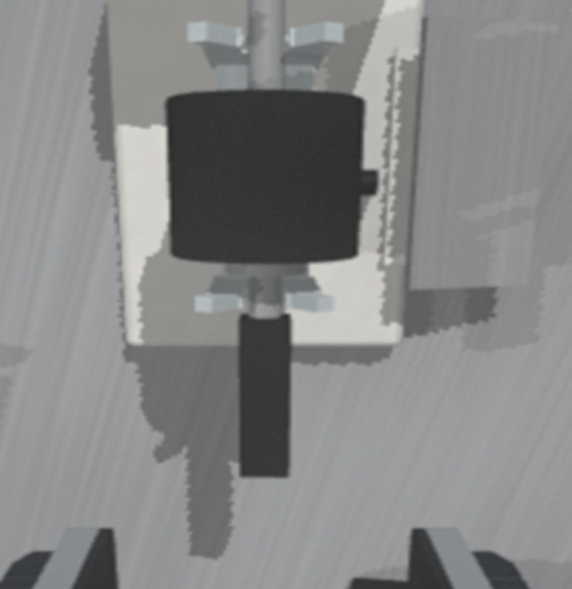

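View pics/top13.png

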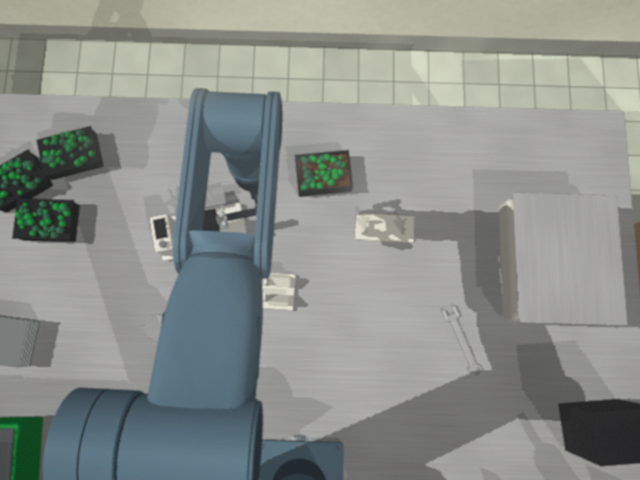

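Final measurements:
- **Axle:** lateral offset 0.2–0.5 mm, level, collar at stand y ≈ −0.0286 (target −0.030).
- **Gap:** about 0 mm. The collar shows 4.3 mm beyond the roller edge, and 4.2 mm is expected with no gap.
- **Bystanders:** they look where they were.

Handing in.

```bash
python3 -c "
from h import *
print(bot.sign_off()); print(bot.sense()['time_s'])"
```

```text
the job is handed in; nothing more can be done
None
the job is handed in; nothing more can be done
```

The job is handed in: the axle, with the roller up against its collar, lies released in both slots of the labeller, grip to the robot's right. I signed off at about 24 s of the 53 s; no verdict was reported.

**What I did**
- Gripped the axle by its black grip, lifted it straight up and pushed it through the roller until I felt about 8 N at the collar.
- Carried it over and lowered it in small steps until the stand took about 8 N, then eased the grip, opened and backed off.

**Last checks from the wrist camera**
- **Axle:** level, within about 0.5 mm sideways of the slot line. The collar face is about 1.5 mm from its nominal place lengthways (8 mm allowed).
- **Roller:** gap to the collar about 0 mm.
- **Gripper:** well clear, with wrist force near zero.

**What went wrong or stays less certain**
- **First approach too high:** a sign slip in my height sum put the rod about 4 mm above the roller on the first try. The top view showed it; there was no contact force, and I backed out and redid it lower.
- **Seating while held:** the wrist moment suggested the near slot carried most of the load. After release both ends measured level.
- **Bystanders:** I judged the punnet, jar and wrench unmoved by eye. My image-difference check was spoiled by shadows and the arm, and the arm mostly hid the jar in the last top view. It stood upright in its place in the last side view.

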